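# Scrape the stuck feet out of the tilting tray and hang the scraper level

### The job

Clear the leftover rubber feet out of the aluminium tilting tray: set the orange cup on the table under the tray's open lip, tilt the tray up by its red handle to its stop so that it slopes down to the cup, and, with the tray still tilted, sweep every foot off its floor into the cup with the scraper's steel blade (no fingers on feet in the tray; one that misses the cup may be picked up and dropped in). Finally hang the scraper on the hook's pin by the hole that lets it hang level, and lower the tray flat again. Leave the dusting brush and the white oil bottle alone; if the cup is knocked out of place, put it back under the lip.

Things in the scene. Friction and masses are not known exactly. Their poses are not given: they have to be found in the camera images.
- tray (a joint): tilt of the aluminium tray about its hinge, rad: 0 = level, grows as the handle end is raised, stop at 0.45 (fully tilted). The hinge is stiff (about 1.2 N m of friction, some 8 N at the handle) and the tray stays at any angle it is left at.
- tray_lip (a point): middle of the tray's open lip edge on top of the floor (86 mm up when level); turns with the tray. x along the lip, y up the floor to the handle, z its normal. Floor y 0 to 178, x -60 to +60 mm, 4 mm sheet; walls 4 mm thick, 16 mm high at the sides and handle end. Hinge axis along x at y = 40, z = -8 mm; brackets outside the side walls, y = 30 to 60; free below the lip for y < 30 mm.
- tray_handle (a point): middle of the red handle bar, a round bar 10 mm thick and 80 mm long parallel to the lip, 42 mm above the tray floor and 32 mm beyond the end wall (lip frame: y = 212 mm, z = 42 mm); turns with the tray (same axes as tray_lip). Pinch it from above.
- cup_in (a point): centre of the inner floor (4 mm above its underside) of the orange cup, an open box 144 (x) x 70 (y) x 46 mm (z), walls 4 mm, about 0.18 kg, loose. Its grip lug is on its -y side, which goes away from the tray. Well placed when it stands on the table, axes parallel to the tray's, with this point about 21 mm beyond the lip edge (lip x = 0, y = -21 mm).
- cup_grip (a point): grip point of the cup: on the upright lug (16 mm wide along cup x, 24 mm along y, top 70 mm above the table), 47 mm to -y from the cup's centre and 52 mm above its underside; cup axes. Pinch across cup x.
- scraper: L-shaped scraper, 8 mm thick (y): a light green plastic plate (x -34 to +34, z 30 to 112 mm; 0.05 kg) with three holes, on a heavy steel blade (x -60 to +4, z 0 to 30 mm; 0.15 kg) set off to -x. Origin: mid-width of the plate, at the blade's bottom edge; z up, x along the blade. Starts upright in the slot (10 mm wide, 22 deep, floor 8 mm up) of a black holder; lift straight up.
- scraper_grip (a point): place to pinch the scraper across its 8 mm thickness (y): plastic above the holes, at scraper x = -22, z = 101 mm; scraper axes. Fingertips 20 mm below this point do not yet cover the holes.
- hole_a (a point): centre of the hole at scraper x = -22, z = 72 mm; 14 mm round, through along y
- hole_b (a point): centre of the hole at scraper x = 0, z = 72 mm; 14 mm round
- hole_c (a point): centre of the hole at scraper x = +22, z = 72 mm; 14 mm round
- hook_pin (a point): point on the axis of the hook stand's level pin, 170 mm above the table, where the scraper should hang. The pin, 6 mm thick, runs along this point's x axis, from its free end at x = -26 mm (red ball, 9 mm) to the upright post (16 mm thick) whose face is at x = +26 mm; the post ends 8 mm above the pin. z up.
- foot_1_mid (a point): centre of a black square rubber-faced foot 20 x 20 x 10 mm, 14 g, lying on the tray floor at the start; it grips the floor and does not slide when the tray is tilted. Three to five of the six are there.
- foot_2_mid (a point): centre of a black square rubber-faced foot 20 x 20 x 10 mm, 14 g, lying on the tray floor at the start; it grips the floor and does not slide when the tray is tilted. Three to five of the six are there.
- foot_3_mid (a point): centre of a black square rubber-faced foot 20 x 20 x 10 mm, 14 g, lying on the tray floor at the start; it grips the floor and does not slide when the tray is tilted. Three to five of the six are there.
- foot_4_mid (a point): centre of a black square rubber-faced foot 20 x 20 x 10 mm, 14 g, lying on the tray floor at the start; it grips the floor and does not slide when the tray is tilted. Three to five of the six are there.
- foot_5_mid (a point): centre of a black square rubber-faced foot 20 x 20 x 10 mm, 14 g, lying on the tray floor at the start; it grips the floor and does not slide when the tray is tilted. Three to five of the six are there.
- foot_6_mid (a point): centre of a black square rubber-faced foot 20 x 20 x 10 mm, 14 g, lying on the tray floor at the start; it grips the floor and does not slide when the tray is tilted. Three to five of the six are there.
- dust_brush: flat dusting brush, 24 x 168 x 10 mm, lying on the table; a bystander, origin under its middle
- silicone_oil: white oil bottle with a red cap, 38 mm thick and 105 mm high; a bystander, origin under its middle

How it is judged:
By the outcome, as a careful person would: the job done as asked, in the order asked, and still so for the second after the job is handed in, with the robot touching nothing.
Of foot_1, foot_2, foot_3, foot_4, foot_5, foot_6 only 3 to 5 are there at a start; the rules pass over those that are not, and their reading is None.
At some moment in a run one of cup may be knocked a few centimetres aside while the robot is not near it.
It also fails if it takes over 210 s, if anything falls off the work surface, if the arm or the gripper's body presses on something with over 40 N, if the wrist force passes 120 N, or if a joint passes its speed limit or range.

### The arm

A 6-joint arm with a two-finger parallel gripper is mounted at the origin on a cart in front of the work surface, level with it; the furniture and walls round the work are solid. World frame = base frame: x ahead of the robot, y to its left, z up, the work surface at z = 0. Lengths are in m, angles in rad, forces in N, time in s.
With the tool pointing down it reaches from about 0.25 to 0.775 m from the base axis. Payload 4 kg.
Tool frame: the origin (TCP) lies on the centre line of the jaws, within the pads' length; the fingertips stand 14 mm ahead of it and the grasp point (between the pads) lies 5 mm behind it (robot.tcp_to_tips is the distance from the TCP to the fingertips, in m); z points along the fingers, y is the line along which they close (so a half turn about z gives the same grasp; the last joint's range is limited). The gripper opens to 94 mm and grips with 3 to 60 N. Pads are 16 mm wide; open, the fingers measure 119 mm over their backs; the gripper's body (75 mm by 177 mm) begins 78 mm behind the grasp point.
Start: joints at [-1.37, 0.087, 1.371, -0, 1.684, -0.103], TCP at [0.165, -0.525, 0.19] pointing down, gripper open.
Joint ranges: [-3.1, 3.1], [-0.76, 2.03], [0.27, 2.55], [-1.08, 4.22], [0.17, 2.65], [-2.57, 2.57]. Speed limits (rad/s): [2.79, 2.79, 3.14, 3.14, 3.14, 3.14].

### API

Orientations are given as [roll, pitch, yaw] about the fixed x, y, z axes, in that order (R = Rz(yaw) Ry(pitch) Rx(roll)).
In Python, from bench import robot gives the robot as it stands.
- The arm moves only by the tool carry_out, never from a script. Its argument "increments" is a list of rows, each a list of 3 entries, a list of its own where there are three numbers: the closure in counts, from 0 (fully open) to 255 (shut), then the shift along the tool's x, y, z in mm, then the turn about the tool's z in degrees. In form: [[fingers, [dx, dy, dz], twist], ...]. A call has 1 to 8 rows; each row shifts and turns the commanded pose from where the row before left it, along the tool's axes as they then stand; what a row does not reach is not made up. A row lasts 1/10 s, in which the tool goes at most 50 mm and 8.59 degrees, less where a joint would pass 70% of its speed; a pose out of reach is approached as far as the arm can. A call with a gripper value outside its range is refused whole. The fingers move at their own pace and stop on an object; the grip force is fixed at half the most. Time passes only in rows, so rows that do not move let the fingers close. It gives the time, the measured TCP pose, the force, the opening and the grip force at its end, in the units of the state.
- robot.get_obs(): the state, without advancing time (a new reading comes with each control period).
- robot.snapshot(name): name is "scene" or "top" or "wrist"; returns the picture (480x640x3 uint8, blue, green, red); there is no depth.
- robot.get_calibration(name): a dict with "vfov" (degrees; the focal length in pixels is half the picture's height over the tangent of half this angle, whatever the lens; pixels are square), "cx", "cy" (the principal point, pixels), "k1" (the pictures are not rectified: a ray, as slopes to the right and down, at radius r is drawn at 1 + k1 r^2 times it, then the intrinsics apply), "T" (4x4, takes a point from camera to world coordinates). Camera axes: x right, y down, z forward; pixel columns grow to the right and rows downward; lengths in m; the calibration is good to about 2 mm. A picture is of the moment at which its call begins: read the wrist's pose just before it. get_calibration takes no time and is no camera call; for the wrist camera it gives the pose at the moment of the call.
- robot.close_job(): hands the job in; it is judged then, once.
The state is a dict: "time": time; "joint_positions": joint angles; "qvel": joint speeds; "joint_torque": joint torques, N m; "tool_pos": TCP position; "ee_rot": TCP orientation; "wrist_force": force on the tool from outside, world axes, zero at the start; "wrist_torque": the same for the moment, N m; "width": finger opening in m; "finger_force": force on a finger pad.
Only numpy, scipy, OpenCV 4.12 (cv2) and the standard library are available. Lean on these libraries where they do the work, as an engineer would, in place of code of your own. Each camera call takes 0.05 s, during which the arm holds its last target. There are 200 camera calls.

## Working session

There is one attempt and no reset: what is moved stays moved. The work goes in short steps, Python scripts to look and compute and a tool call to move; the robot and the scene stay as the last step left them, time stands still between calls to the robot, and variables do not carry over. Pictures are saved under pics/ and viewed, at most 14 in all, crops included, and the job is handed in when it is done.

Besides the shell and the picture viewer there is one more tool, called after "Emit:" by a JSON object that holds its "name" and its "arguments". carry_out: Moves the arm, as the interface text tells. Its arguments: {"type":"object","properties":{"increments":{"type":"array","items":{"type":"array"}}},"required":["increments"]}

```bash
ls; mkdir -p pics; cat > h.py <<'E'
import numpy as np, cv2
from scipy.spatial.transform import Rotation as R
from bench import robot
def snap(n,f):
    c=robot.get_calibration(n); im=robot.snapshot(n); cv2.imwrite('pics/'+f+'.png',im); np.save('pics/'+f+'.npy',c,allow_pickle=True); return im,c
def ld(f): return cv2.imread('pics/'+f+'.png'), np.load('pics/'+f+'.npy',allow_pickle=True).item()
def foc(c): return 240/np.tan(np.radians(c['vfov'])/2)
def ray(c,u,v):
    f=foc(c); d=np.array([(u-c['cx'])/f,(v-c['cy'])/f]); p=d.copy()
    for _ in range(30): p=d/(1+c['k1']*(p@p))
    T=np.array(c['T']); w=T[:3,:3]@np.array([p[0],p[1],1]); return T[:3,3],w/np.linalg.norm(w)
def onz(c,u,v,z):
    o,d=ray(c,u,v); return o+d*(z-o[2])/d[2]
def proj(c,P):
    T=np.array(c['T']); q=T[:3,:3].T@(np.array(P)-T[:3,3]); p=q[:2]/q[2]; p=p*(1+c['k1']*(p@p)); f=foc(c); return p*f+[c['cx'],c['cy']]
def tri(c1,p1,c2,p2):
    o1,d1=ray(c1,*p1);o2,d2=ray(c2,*p2)
    s=np.linalg.lstsq(np.c_[d1,-d2],o2-o1,rcond=None)[0]; a=o1+d1*s[0];b=o2+d2*s[1]; return (a+b)/2,np.linalg.norm(a-b)
E
python3 - <<'E'
from h import *
for n in('scene','top'):
    im,c=snap(n,n+'0'); print(n,c)
print(robot.get_obs(), robot.tcp_to_tips)
E
```

```text
pics
scene {'vfov': 53.25000163529081, 'cx': 322.82960083103626, 'cy': 248.8342104507588, 'k1': -0.11719340313550558, 'T': array([[-0.73778441, -0.47162576,  0.4829527 , -0.01006123],
       [-0.67477459,  0.49534111, -0.5470982 ,  0.62662798],
       [ 0.01879928, -0.72952473, -0.68369603,  0.93540151],
       [ 0.        ,  0.        ,  0.        ,  1.        ]])}
top {'vfov': 48.4159125513251, 'cx': 316.54619468078215, 'cy': 243.14010875855797, 'k1': -0.027139589165984624, 'T': array([[ 0.00464524, -0.99857185,  0.05322286,  0.49848286],
       [-0.99997996, -0.0048676 , -0.00404901, -0.034264  ],
       [ 0.0043023 , -0.05320298, -0.99857445,  1.25354356],
       [ 0.        ,  0.        ,  0.        ,  1.        ]])}
{'time': 0.1, 'joint_positions': array([-1.37012209e+00,  8.78884469e-02,  1.37207679e+00, -1.21724181e-05,
        1.68356714e+00, -1.03112249e-01]), 'qvel': array([-2.89457832e-04, -5.66094425e-04, -4.49556694e-03,  3.01382413e-04,
       -2.60635819e-03, -5.86223942e-05]), 'joint_torque': array([ 3.08515919e-03, -3.41253519e+01, -3.03301013e+01,  7.22063310e-02,
        3.04439839e-02, -8.91136415e-05]), 'tool_pos': array([ 0.16440829, -0.52432344,  0.18933057]), 'ee_rot': array([-3.13966199e+00, -1.87620929e-04,  3.03784951e-01]), 'wrist_force': array([-0.17290941, -0.15532151, -0.08959686]), 'wrist_torque': array([-0.01797464, -0.02463415,  0.02038047]), 'finger_force': 0.0, 'width': 0.0940608092336172} 0.014
```

View pics/top0.png

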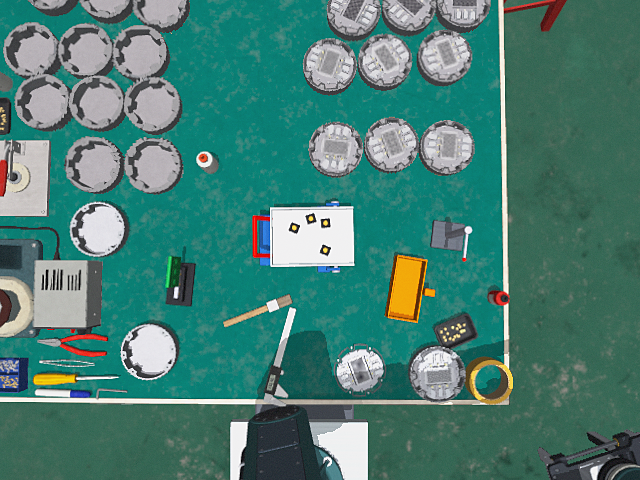

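View pics/scene0.png

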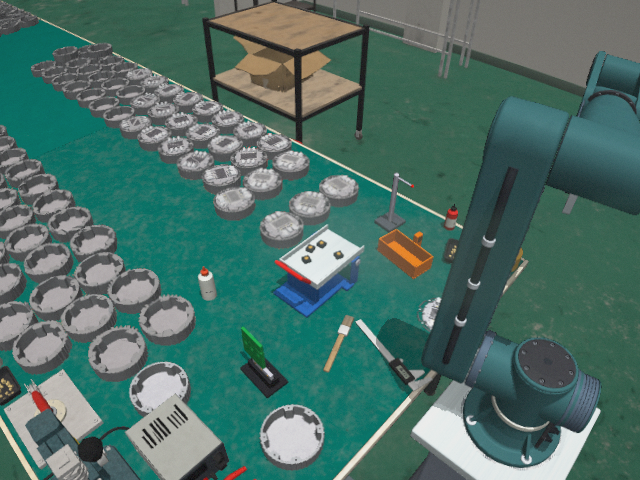

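The top view shows four feet on the tray (near 294,228; 311,218; 326,223; 326,250). The lip faces right (-y) and the handle is at the left. The cup is at about (407,288), the hook at (450,238) with its red ball at (464,259), the scraper at (178,280), the brush at (257,311) and the bottle at (207,160).

```bash
python3 - <<'E'
from h import *
im,c=ld('top0'); hsv=cv2.cvtColor(im,cv2.COLOR_BGR2HSV)
def comp(m,x0,x1,y0,y1):
    mm=np.zeros_like(m); mm[y0:y1,x0:x1]=m[y0:y1,x0:x1]
    cs,_=cv2.findContours(mm,cv2.RETR_EXTERNAL,cv2.CHAIN_APPROX_NONE); return max(cs,key=cv2.contourArea)
def rep(n,ct,z):
    # rect in world at z
    P=np.array([onz(c,u,v,z)[:2] for u,v in ct[:,0,:]],np.float32)*1000
    r=cv2.minAreaRect(P); print(n,'rect c',np.round(r[0],1),'size',np.round(r[1],1),'ang',round(r[2],2), 'bb',P.min(0).round(1),P.max(0).round(1)); return r
white=cv2.inRange(hsv,(0,0,185),(180,40,255))
rep('tray z.102',comp(white,262,362,195,275),.102)
rep('tray z.086',comp(white,262,362,195,275),.086)
org=cv2.inRange(hsv,(8,120,80),(24,255,255))
oc=comp(org,375,445,245,330); 
m=np.zeros(org.shape,np.uint8); cv2.drawContours(m,[oc],-1,255,-1)
body=cv2.morphologyEx(m,cv2.MORPH_OPEN,np.ones((13,13),np.uint8))
rep('cup .046',comp(body,0,640,0,480),.046)
lug=cv2.morphologyEx(cv2.subtract(m,body),cv2.MORPH_OPEN,np.ones((4,4),np.uint8)); lc=comp(lug,415,445,270,310); rep('lug .07',lc,.07)
red=cv2.inRange(hsv,(0,120,80),(8,255,255))|cv2.inRange(hsv,(172,120,80),(180,255,255))
rep('ball .17',comp(red,455,475,250,268),.17)
rep('handle .128',comp(red,248,275,205,268),.128)
gr=cv2.inRange(hsv,(50,150,60),(75,255,255)); rep('green',comp(gr,160,200,245,310),.119)
print([hsv[y,x].tolist() for x,y in((172,272),(171,262),(300,110))])
yel=cv2.inRange(hsv,(15,90,90),(35,255,255))
dk=cv2.inRange(hsv,(0,0,0),(180,255,90))
mm=np.zeros_like(dk); mm[209:264,275:350]=(dk|yel)[209:264,275:350]
cs,_=cv2.findContours(mm,cv2.RETR_EXTERNAL,cv2.CHAIN_APPROX_NONE)
for q in cs:
    if cv2.contourArea(q)>20: rep('foot',q,.096)
o=im.copy(); big=np.hstack([cv2.resize(o[235:320,150:210],None,fx=5,fy=5,interpolation=2),cv2.resize(o[205:290,400:490],None,fx=5,fy=5,interpolation=2)]); cv2.imwrite('pics/c1.png',big); print(big.shape)
E
```

```text
tray z.102 rect c [574.2 -28. ] size [132.2 179.5] ang 0.54 bb [ 508.5 -117.8] [640.9  62.3]
tray z.086 rect c [575.2 -27.9] size [134. 182.] ang 0.54 bb [ 508.7 -118.9] [642.9  63.7]
cup .046 rect c [ 462.2 -241.4] size [ 76.3 144.7] ang 80.77 bb [ 390.4 -285.1] [ 534.7 -198.6]
lug .07 rect c [ 453.3 -290.8] size [15.5 22.3] ang 0.19 bb [ 445.6 -302. ] [ 461.  -279.7]
ball .17 rect c [ 524.3 -338. ] size [6.1 6.2] ang 0.24 bb [ 521.3 -341.1] [ 527.4 -334.9]
handle .128 rect c [573.1  79.7] size [89.1 36. ] ang 0.54 bb [528.6  61.3] [617.5  98.1]
green rect c [496.4 266.4] size [26.7 66.4] ang 85.04 bb [464.2 251.3] [530.  280.5]
[[70, 214, 75], [72, 224, 117], [87, 201, 127]]
foot rect c [546. -57.] size [18.9 17.8] ang 68.46 bb [534.5 -68.2] [556.2 -46.5]
foot rect c [593.8  10.7] size [19.3 17.9] ang 71.8 bb [584.2  -0.6] [603.8  21.1]
foot rect c [604.2 -57.2] size [17.5 17.4] ang 0.24 bb [595.4 -65.9] [612.9 -48.4]
foot rect c [614.1 -25.5] size [18.  18.5] ang 14.37 bb [604.  -35.4] [623.7 -15.7]
(425, 750, 3)
```

View pics/c1.png

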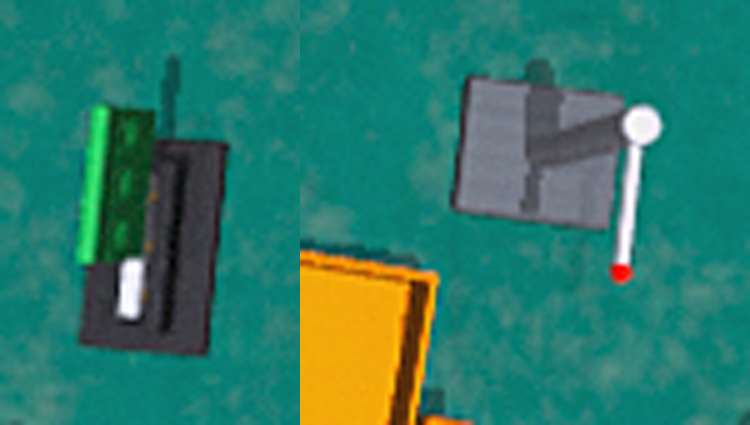

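In the crop, the scraper's top strip runs from about (169.5,255.7) to (167.5,287.6) full-frame, with the blade towards image-bottom (world -x). The hook's ball is at (464.2,259.4) and the post top at (468.2,230).

```bash
python3 - <<'E'
from h import *
im,c=ld('top0')
f=lambda u,v,z:np.round(onz(c,u,v,z)[:2]*1000,1)
a=f(150+102.5/5,235+104/5,.12);b=f(150+87.5/5,235+263/5,.12);print('scr',a,b,(a+b)/2,np.degrees(np.arctan2(*(a-b)[::-1])))
p=f(464.2,259.4,.17);q=f(468.2,230,.178);print('hook',p,q,np.degrees(np.arctan2(*(q-p)[::-1])))
# move to cup
s=robot.get_obs();yaw=s['ee_rot'][2];t=np.array([.4535,-.2905,.12])
d=t-s['tool_pos'];print(np.degrees(yaw),R.from_euler('xyz',s['ee_rot']).as_matrix().T@d*1000)
E
```

```text
scr [530.4 271.5] [463.  276.6] [496.7  274.05] -4.327191313539199
hook [ 524.5 -339.4] [ 584.  -345.9] -6.234480095541226
17.40559559105558 [ 345.78604503 -136.50553958   69.65912164]
```

Emit:
{"name": "carry_out", "arguments": {"increments": [[0, [43.2, -17, 8.5], 0], [0, [43.2, -17, 8.5], 0], [0, [43.2, -17, 8.5], 0], [0, [43.2, -17, 8.5], 0], [0, [43.2, -17, 8.5], 0], [0, [43.2, -17, 8.5], 0], [0, [43.2, -17, 8.5], 0], [0, [43.2, -17, 8.5], 0]]}}

```text
time: 0.9
tool_pos: [0.4546, -0.29, 0.1216]
ee_rot: [-3.141, 0.0, 0.304]
wrist_force: [0.1, -1.0, -0.5]
width: 0.0942
finger_force: 0.0
```

Emit:
{"name": "carry_out", "arguments": {"increments": [[0, [0, 0, 0], -8], [0, [0, 0, 0], -8], [0, [0, 0, 0], -8], [0, [0, 0, 0], -8], [0, [0, 0, 0], -8], [0, [0, 0, 0], -8], [0, [0, 0, 0], -8], [0, [0, 0, 0], -7.4]]}}

```text
time: 1.7
tool_pos: [0.4533, -0.2914, 0.1217]
ee_rot: [-3.14, -0.001, 1.416]
wrist_force: [-0.6, -0.4, -0.3]
width: 0.0936
finger_force: 0.0
```

```bash
cat >> h.py <<'E'
def to(x,y,z,yaw=None):
    "tool-axis shift (mm) to world target mm, at present yaw; twist to yaw deg"
    s=robot.get_obs(); d=np.array([x,y,z])-s['tool_pos']*1000
    M=R.from_euler('xyz',s['ee_rot']).as_matrix()
    print('t',round(s['time'],1),'pos',np.round(s['tool_pos']*1000,1),'rpy',np.round(np.degrees(s['ee_rot']),1),'w',round(s['width']*1000,1),'ff',round(s['finger_force'],1),'F',np.round(s['wrist_force'],1))
    print('  shift',np.round(M.T@d,1),'twist',None if yaw is None else round(np.degrees(s['ee_rot'][2])-yaw,1))
E
python3 - <<'E'
from h import *
to(453.5,-290.5,47,80.8)
im,c=snap('wrist','w1')
for P in((.4535,-.2905,.07),(.461,-.244,.046)): print(proj(c,P))
E
```

```text
t 1.7 pos [ 453.3 -291.4  121.7] rpy [-179.9   -0.    81.1] w 93.6 ff 0.0 F [-0.6 -0.4 -0.3]
  shift [ 0.9  0.1 74.7] twist 0.3
[323.66680859 244.54683879]
[324.02149025 175.19055607]
```

View pics/w1.png

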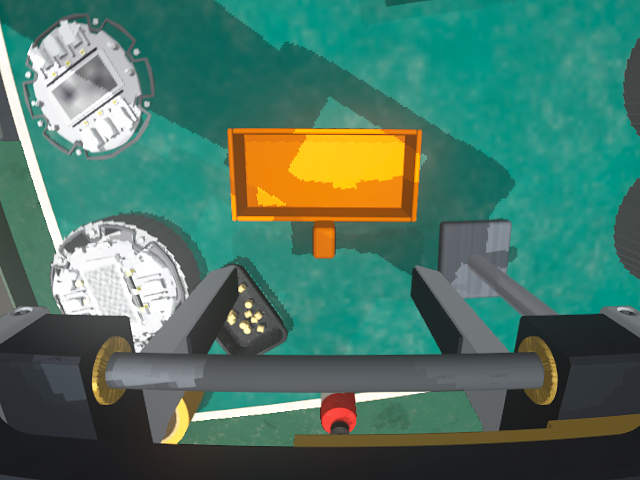

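The wrist view shows the lug at (324,240) as predicted, with the cup centred at about (325,175). The hook's ball would sit within about 1 mm of the gripper body at the cup's own yaw. I'll pinch at yaw 90.5° instead, which keeps clear and also squares the cup.

Emit:
{"name": "carry_out", "arguments": {"increments": [[110, [1, 0, 0], -4.7], [110, [0, 0, 0], -4.7], [110, [0, 0, 20], 0], [110, [0, 0, 20], 0], [110, [0, 0, 20], 0], [110, [0, 0, 14], 0], [110, [0, 0, 0], 0], [150, [0, 0, 0], 0]]}}

```text
time: 2.55
tool_pos: [0.4538, -0.2907, 0.0485]
ee_rot: [-3.141, 0.0, 1.574]
wrist_force: [0.4, 0.1, 0.4]
width: 0.0483
finger_force: 0.0
```

Emit:
{"name": "carry_out", "arguments": {"increments": [[180, [0, 0, 0], 0], [200, [0, 0, 0], 0], [220, [0, 0, 0], 0], [240, [0, 0, 0], 0], [255, [0, 0, 0], 0], [255, [0, 0, 0], 0], [255, [0, 0, 0], 0], [255, [0, 0, 0], 0]]}}

```text
time: 3.35
tool_pos: [0.4541, -0.291, 0.049]
ee_rot: [3.141, 0.001, 1.574]
wrist_force: [0.4, 0.4, 4.5]
width: 0.0152
finger_force: 29.2
```

```bash
python3 - <<'E'
from h import *
to(575,-187,59,90.5)
im,c=snap('wrist','w2')
h=cv2.cvtColor(im,cv2.COLOR_BGR2HSV);m=cv2.inRange(h,(8,120,80),(24,255,255));m[330:]=0
cs,_=cv2.findContours(m,cv2.RETR_EXTERNAL,cv2.CHAIN_APPROX_NONE);k=max(cs,key=cv2.contourArea)
m[:]=0;cv2.drawContours(m,[k],-1,255,-1);m=cv2.morphologyEx(m,cv2.MORPH_OPEN,np.ones((31,61),np.uint8))
cs,_=cv2.findContours(m,cv2.RETR_EXTERNAL,cv2.CHAIN_APPROX_NONE);k=max(cs,key=cv2.contourArea)
P=np.array([onz(c,u,v,.046)[:2] for u,v in k[:,0]],np.float32)*1000;print(cv2.minAreaRect(P))
E
```

```text
t 3.4 pos [ 454.1 -291.    49. ] rpy [1.799e+02 1.000e-01 9.020e+01] w 15.2 ff 29.2 F [0.4 0.4 4.5]
  shift [103.6 121.2  -9.9] twist -0.3
((456.8968200683594, -243.3251190185547), (69.77236938476562, 142.68209838867188), 87.35142517089844)
```

Emit:
{"name": "carry_out", "arguments": {"increments": [[255, [0, 0, -6], 0], [255, [5, 0, -6], -3.1], [255, [20, 20, 0], 0], [255, [20, 25, 0], 0], [255, [20, 25, 0], 0], [255, [18, 25, 0], 0], [255, [10, 20, 0], 0], [255, [5, 6, 0], 0]]}}

```text
time: 4.2
tool_pos: [0.5698, -0.1842, 0.059]
ee_rot: [-3.14, -0.001, 1.631]
wrist_force: [0.2, 0.4, -2.3]
width: 0.0153
finger_force: 29.9
```

```bash
cat >> h.py <<'E'
def cup(c,im,ker=(31,61),z=.046):
    h=cv2.cvtColor(im,cv2.COLOR_BGR2HSV);m=cv2.inRange(h,(8,120,80),(24,255,255))
    cs,_=cv2.findContours(m,cv2.RETR_EXTERNAL,cv2.CHAIN_APPROX_NONE);k=max(cs,key=cv2.contourArea)
    m[:]=0;cv2.drawContours(m,[k],-1,255,-1);m=cv2.morphologyEx(m,cv2.MORPH_OPEN,np.ones(ker,np.uint8))
    cs,_=cv2.findContours(m,cv2.RETR_EXTERNAL,cv2.CHAIN_APPROX_NONE);k=max(cs,key=cv2.contourArea)
    P=np.array([onz(c,u,v,z)[:2] for u,v in k[:,0]],np.float32)*1000;print('cup',cv2.minAreaRect(P),'bb',P.min(0),P.max(0))
E
python3 - <<'E'
from h import *
to(574.8,-187.8,48,93.3)
snap('wrist','w3'); snap('scene','s3')
E
```

```text
t 4.2 pos [ 569.8 -184.2   59. ] rpy [-1.799e+02 -1.000e-01  9.340e+01] w 15.3 ff 29.9 F [ 0.2  0.4 -2.3]
  shift [-3.9  4.8 11. ] twist 0.1
```

View pics/w3.png

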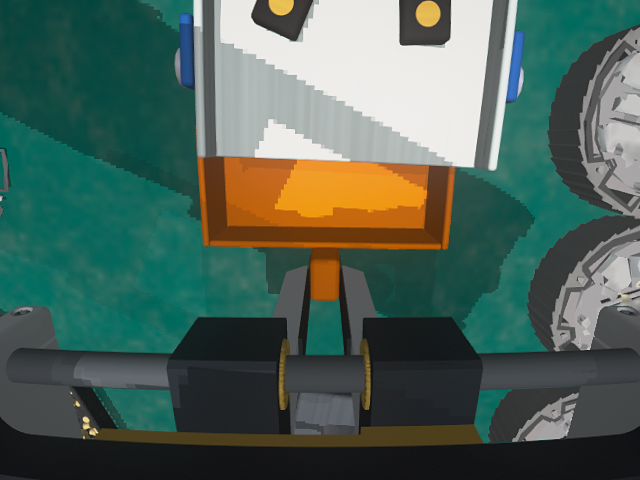

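Wrist view: the cup is under the lip. The lip edge runs about (197,156)–(497,170). The cup's outer -y rim runs about (205,246)–(449,249), so the cup is slightly rotated relative to the lip. Next I'll compute both.

```bash
python3 - <<'E'
from h import *
im,c=ld('w3')
h=cv2.cvtColor(im,cv2.COLOR_BGR2HSV);org=cv2.inRange(h,(8,120,80),(24,255,255))
# lip edge: topmost orange per column under the lip ; outer rim: bottommost orange
def line(cols,top,z):
    P=[]
    for u in cols:
        v=np.where(org[:300,u])[0]; P.append(onz(c,u,(v.min()-.5) if top else v.max()+.5,z)[:2]*1000)
    P=np.array(P); vx,vy,x,y=cv2.fitLine(P.astype(np.float32),cv2.DIST_HUBER,0,.1,.1).ravel(); 
    r=np.degrees(np.arctan(vy/vx)); return r,x,y,P[0],P[-1]
print('lip',line(range(235,420,5),True,.084))
print('rim',line([*range(220,295,5),*range(355,440,5)],False,.046+.0095))
g=cv2.cvtColor(im,cv2.COLOR_BGR2GRAY)
for v in(120,140,152): print(v,g[v,180:230:2].tolist(),g[v,470:510:2].tolist())
for v in(200,230): 
    u=np.where(org[v])[0];print(u.min(),u.max(),onz(c,u.min()-.5,v,.0555)[:2]*1000,onz(c,u.max()+.5,v,.0555)[:2]*1000)
E
```

```text
lip (np.float32(0.9436401), np.float32(564.07635), np.float32(-119.86779), array([ 524.83112769, -120.39694706]), array([ 609.07607177, -119.06627679]))
rim (np.float32(2.552053), np.float32(566.17975), np.float32(-171.30345), array([ 508.94922284, -173.92180261]), array([ 633.97056913, -168.2368255 ]))
120 [62, 65, 66, 65, 63, 63, 63, 62, 143, 166, 180, 167, 123, 86, 89, 85, 89, 82, 169, 180, 179, 172, 172, 175, 175] [236, 237, 236, 236, 241, 104, 103, 104, 106, 103, 103, 105, 147, 223, 235, 235, 229, 94, 96, 94]
140 [62, 61, 61, 61, 61, 62, 64, 63, 102, 162, 177, 173, 145, 85, 90, 86, 88, 85, 166, 180, 179, 172, 172, 174, 174] [236, 236, 237, 243, 99, 102, 104, 105, 95, 104, 101, 183, 231, 236, 234, 173, 95, 96, 94, 95]
152 [62, 62, 61, 62, 61, 62, 62, 62, 78, 158, 174, 177, 158, 88, 90, 86, 86, 87, 124, 182, 179, 174, 170, 173, 174] [236, 236, 243, 101, 100, 103, 104, 89, 103, 103, 166, 228, 235, 236, 201, 97, 98, 96, 95, 93]
200 452 [ 497.63806651 -147.20632107] [ 639.93517113 -138.67820079]
202 449 [ 498.32222163 -164.64108299] [ 640.7788301  -156.08656742]
```

```bash
python3 - <<'E'
from h import *
im,c=ld('w3')
for v,l,r in((152,215.7,475),(120,215.2,479.5)):
    a=onz(c,l,v,.086)*1000;b=onz(c,r,v,.086)*1000;print(a[:2],b[:2],(a+b)[:2]/2)
for v,l,r in((152,197.5,499),):
    a=onz(c,l,v,.102)*1000;b=onz(c,r,v,.102)*1000;print(a[:2],b[:2],(a+b)[:2]/2)
th=np.radians(2.5); 
# cup centre from rim (outer -y rim 35 from centre)
mid=np.array([569.2,-171.3+3*.044]); print('cup c',mid+35*np.array([-np.sin(th),np.cos(th)]))
E
```

```text
[ 516.33942038 -118.69141337] [ 635.95238862 -111.32067647] [ 576.1459045  -115.00604492]
[ 516.19768468 -104.43017875] [635.89416682 -96.94823283] [ 576.04592575 -100.68920579]
[ 513.42589861 -118.28980031] [ 639.62214791 -110.4727541 ] [ 576.52402326 -114.3812772 ]
cup c [ 567.67332144 -136.20131224]
```

Emit:
{"name": "carry_out", "arguments": {"increments": [[255, [-4.4, 7, 0], 0], [255, [0, 0, 0], 1.8], [255, [0, 0, 5], 0], [255, [0, 0, 5], 0], [255, [0, 0, 0.5], 0], [200, [0, 0, 0], 0], [150, [0, 0, 0], 0], [150, [0, 0, 0], 0]]}}

```text
time: 5.1
tool_pos: [0.5767, -0.1899, 0.0504]
ee_rot: [3.141, 0.0, 1.597]
wrist_force: [-1.0, -0.3, -0.9]
width: 0.033
finger_force: 0.0
```

```bash
python3 - <<'E'
from h import *
to(577,-188.2,140,91.6)
im,c=snap('wrist','w4')
h=cv2.cvtColor(im,cv2.COLOR_BGR2HSV);org=cv2.inRange(h,(8,120,80),(24,255,255))
def line(cols,top,z):
    P=[]
    for u in cols:
        v=np.where(org[:300,u])[0]
        if len(v): P.append(onz(c,u,(v.min()-.5) if top else v.max()+.5,z)[:2]*1000)
    P=np.array(P); vx,vy,x,y=cv2.fitLine(P.astype(np.float32),cv2.DIST_HUBER,0,.1,.1).ravel(); 
    return np.degrees(np.arctan(vy/vx)),x,y
print('lip',line(range(235,420,5),True,.084))
print('rim',line([*range(220,285,5),*range(365,440,5)],False,.046))
for v in(200,230): 
    u=np.where(org[v])[0];print(u.min(),u.max(),onz(c,u.min()-.5,v,.046)[:2]*1000,onz(c,u.max()+.5,v,.046)[:2]*1000)
E
```

```text
t 5.1 pos [ 576.7 -189.9   50.4] rpy [180.    0.   91.5] w 33.0 ff 0.0 F [-1.  -0.3 -0.9]
  shift [  1.6   0.4 -89.6] twist -0.1
lip (np.float32(1.1481078), np.float32(578.75854), np.float32(-119.76744))
rim (np.float32(1.0178246), np.float32(585.789), np.float32(-176.88562))
198 449 [ 504.43702459 -150.62977153] [ 646.95153889 -146.94338479]
201 446 [ 505.0922361  -168.13048207] [ 647.18720245 -164.45802303]
```

Emit:
{"name": "carry_out", "arguments": {"increments": [[140, [0, 0, -30], 0], [140, [0, 0, -40], 0], [140, [0, 0, -40], 8.5], [140, [0, 0, -30], 8.5], [140, [0, 0, 0], 8.5], [140, [0, 0, 0], 8.5], [140, [0, 0, 0], 8.5], [140, [0, 0, 0], 8.5]]}}

```text
time: 5.95
tool_pos: [0.5765, -0.1897, 0.1903]
ee_rot: [3.141, -0.0, 0.701]
wrist_force: [0.2, -0.5, -0.9]
width: 0.0423
finger_force: 0.0
```

Emit:
{"name": "carry_out", "arguments": {"increments": [[140, [0, 0, 0], 8.5], [140, [0, 0, 0], 8.5], [140, [0, 0, 0], 8.5], [140, [0, 0, 0], 8.5], [140, [0, 0, 0], 5.8], [140, [0, -40, 0], 0], [140, [0, -40, 0], 0], [140, [0, -40, 0], 0]]}}

```text
time: 6.75
tool_pos: [0.5749, -0.0688, 0.1901]
ee_rot: [-3.142, -0.0, 0.011]
wrist_force: [0.2, -0.3, 0.8]
width: 0.0425
finger_force: 0.0
```

Emit:
{"name": "carry_out", "arguments": {"increments": [[140, [0, -40, 0], 0], [140, [0, -40, 0], 0], [140, [0, -40, 0], 0], [140, [0, -30, 0], 0], [140, [0, 0, 0], 0]]}}

```text
time: 7.25
tool_pos: [0.5727, 0.084, 0.1902]
ee_rot: [-3.14, -0.0, 0.018]
wrist_force: [-0.1, -0.1, 0.1]
width: 0.042
finger_force: 0.0
```

```bash
python3 - <<'E'
from h import *
to(573.6,92.5,133,0.7)
im,c=snap('wrist','w5')
print([proj(c,(.5736+s*.04,.0925,.128)) for s in(-1,0,1)])
im,c=snap('top','t5'); cup(c,im,(13,13))
E
```

```text
t 7.2 pos [572.7  84.  190.2] rpy [-179.9   -0.     1. ] w 42.0 ff 0.0 F [-0.1 -0.1  0.1]
  shift [ 1.  -8.4 57.2] twist 0.3
[array([311.94260051, 291.0941332 ]), array([312.38165889, 241.61708854]), array([312.89326914, 188.11989939])]
cup ((576.4361572265625, -149.07174682617188), (143.38214111328125, 54.62813949584961), 0.04868568480014801) bb [ 504.72577 -176.3346 ] [ 648.1485  -121.70374]
```

View pics/w5.png

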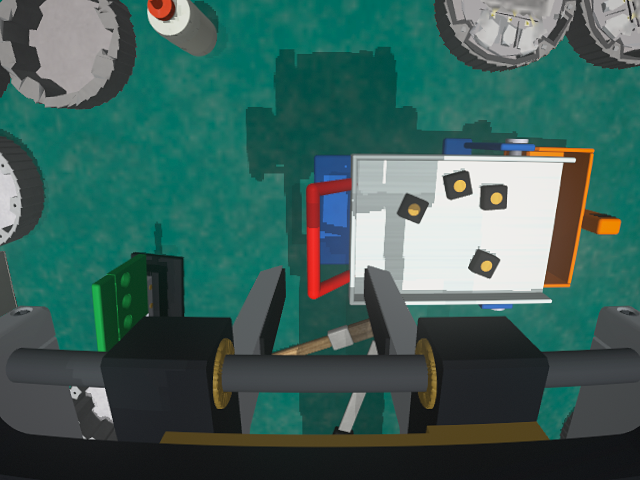

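The wrist view shows the red bar at column 313, rows 187–297, as predicted. I'll descend and pinch it.

Emit:
{"name": "carry_out", "arguments": {"increments": [[140, [1, -8.4, 10], 0.3], [140, [0, 0, 25], 0], [140, [0, 0, 20], 0], [140, [0, 0, 12], 0], [200, [0, 0, 0], 0], [255, [0, 0, 0], 0], [255, [0, 0, 0], 0], [255, [0, 0, 0], 0]]}}

```text
time: 8.15
tool_pos: [0.5749, 0.0885, 0.1243]
ee_rot: [-3.142, -0.003, 0.007]
wrist_force: [0.3, -0.8, 0.1]
width: 0.0135
finger_force: 0.0
```

Emit:
{"name": "carry_out", "arguments": {"increments": [[255, [0, 0, 0], 0], [255, [0, 0, 0], 0]]}}

```text
time: 8.35
tool_pos: [0.5743, 0.0886, 0.1235]
ee_rot: [3.142, -0.001, 0.007]
wrist_force: [0.8, -0.4, 0.5]
width: 0.0008
finger_force: 0.0
```

The fingers closed on nothing, so I'll look.

```bash
python3 - <<'E'
from h import *
to(573.6,92.5,123,0.7)
a,c=snap('scene','s6');b,c=snap('wrist','w6')
cv2.imwrite('pics/c6.png',np.vstack([cv2.resize(a[200:320,240:400],(533,400)),cv2.resize(b[120:320,180:480],(300,200))] if 0 else [cv2.resize(a[200:320,240:400],(400,300)),cv2.resize(b[120:345,170:470],(400,300))]))
E
```

```text
t 8.3 pos [574.3  88.6 123.5] rpy [ 1.8e+02 -1.0e-01  4.0e-01] w 0.8 ff 0.0 F [ 0.8 -0.4  0.5]
  shift [-0.7 -3.9  0.4] twist -0.3
```

View pics/c6.png

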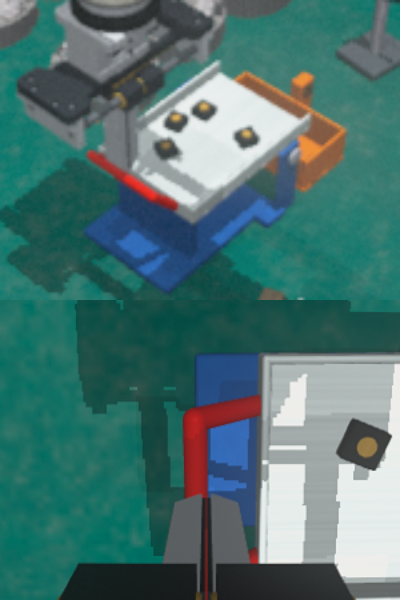

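```bash
python3 - <<'E'
from h import *
def bar(f,box):
    im,c=ld(f);h=cv2.cvtColor(im,cv2.COLOR_BGR2HSV)
    m=cv2.inRange(h,(0,120,60),(8,255,255))|cv2.inRange(h,(172,120,60),(180,255,255))
    x0,x1,y0,y1=box;k=np.zeros_like(m);k[y0:y1,x0:x1]=m[y0:y1,x0:x1];return k,c
for f,box in(('scene0',(265,320,245,300)),('top0',(248,275,205,268)),('s6',(265,330,245,300))):
    k,c=bar(f,box);v,u=np.where(k);print(f,u.min(),u.max(),v.min(),v.max()); 
    for P in((.5336,.0925,.128),(.6136,.0925,.128),(.5736,.0925,.128)): print(proj(c,P).round(1))
    for r in sorted(set(v))[::6]: print(r,u[v==r].min(),u[v==r].max(),end='; ')
    print()
print(proj(ld('s6')[1],(.5743,.0886,.1095)))
E
```

```text
scene0 275 310 260 283
[298.7 278.2]
[274.9 261.5]
[286.6 269.7]
260 275 277; 266 280 286; 272 288 295; 278 297 305; 
top0 252 272 215 257
[254.2 254.6]
[254.6 216.8]
[254.4 235.7]
215 254 255; 221 252 256; 227 252 256; 233 253 256; 239 253 256; 245 253 256; 251 253 256; 257 254 269; 
s6 275 310 260 283
[298.7 278.2]
[274.9 261.5]
[286.6 269.7]
260 276 276; 266 280 285; 272 288 295; 278 297 305; 
[287.78840626 274.15113351]
```

```bash
python3 - <<'E'
from h import *
im,c=ld('w6')
for z in(.1095,.12,.13,.14): print(z,proj(c,(.5823,.0886,z)).round(1),proj(c,(.5743,.0886,z)).round(1))
print('cam',c['T'][:3,3])
im,c=ld('w1')   # TCP .4533,-.2914,.1217 yaw 81.1
y=np.radians(81.1);tx=np.array([np.cos(y),np.sin(y),0]);ty=np.array([np.sin(y),-np.cos(y),0]);p=np.array([.4533,-.2914,.1217])
for z in(.1077,.12,.13,.14): 
    q=p.copy();q[2]=z
    print(z,[proj(c,q+.008*tx+s*ty*.047).round(1) for s in(-1,1)])
E
```

```text
0.1095 [323.6 252.5] [323.5 264.8]
0.12 [323.6 258. ] [323.5 270.9]
0.13 [323.6 263.8] [323.5 277.2]
0.14 [323.5 270.2] [323.4 284.2]
cam [0.6490276  0.08869278 0.31707552]
0.1077 [array([246.7, 250.9]), array([400.2, 251. ])]
0.12 [array([242.2, 257.4]), array([404.5, 257.4])]
0.13 [array([238.2, 263.1]), array([408.3, 263.2])]
0.14 [array([233.8, 269.5]), array([412.6, 269.6])]
```

The bar occludes the closed tips in both views, and the tip spacing in the first wrist view suggests the tips stand higher than I assumed. I'll re-centre, open a little and go down in small steps.

Emit:
{"name": "carry_out", "arguments": {"increments": [[255, [0, 0, -12], 0], [170, [0, -4.5, 0], 0], [170, [0, 0, 0], 0], [170, [0, 0, 0], 0], [170, [0, 0, 8], 0], [170, [0, 0, 8], 0], [170, [0, 0, 4], 0], [170, [0, 0, 0], 0]]}}

```text
time: 9.25
tool_pos: [0.573, 0.0929, 0.1131]
ee_rot: [3.141, 0.003, 0.007]
wrist_force: [0.7, 0.1, -0.0]
width: 0.0314
finger_force: 0.0
```

```bash
python3 - <<'E'
from h import *
to(573.6,93,108,0.7)
a,c=snap('wrist','w7'); b,c2=snap('scene','s7')
x=np.zeros((560,780,3),np.uint8); x[:,:390]=cv2.resize(a[150:350,220:420],(390,390),interpolation=2)[:560] if 0 else np.vstack([cv2.resize(a[150:350,220:420],(390,390)),np.zeros((170,390,3),np.uint8)])
x[:390,390:]=cv2.resize(b[225:305,250:330],(390,390)); cv2.imwrite('pics/c7.png',x[:390])
E
```

```text
t 9.2 pos [573.   92.9 113.1] rpy [180.    0.2   0.4] w 31.4 ff 0.0 F [ 0.7  0.1 -0. ]
  shift [ 0.6 -0.1  5.1] twist -0.3
```

View pics/c7.png

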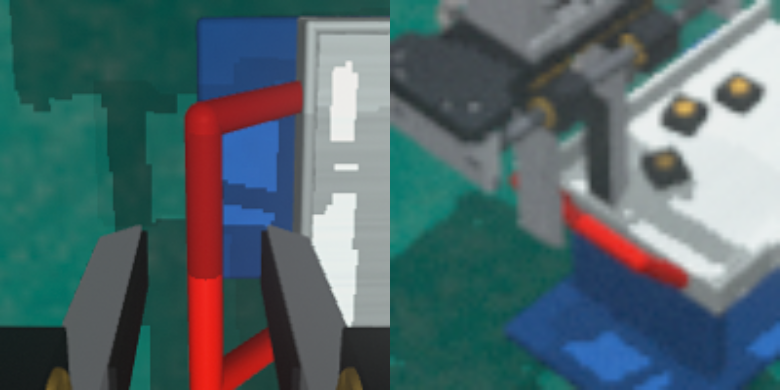

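Straddling now: the bar sits centred between the fingers (crop column 205, between 147 and 262). I'll go a little lower and close.

Emit:
{"name": "carry_out", "arguments": {"increments": [[170, [0, 0, 4], 0], [170, [0, 0, 3], 0], [255, [0, 0, 0], 0], [255, [0, 0, 0], 0], [255, [0, 0, 0], 0], [255, [0, 0, 0], 0], [255, [0, 0, 0], 0], [255, [0, 0, 0], 0]]}}

```text
time: 10.15
tool_pos: [0.5741, 0.0928, 0.108]
ee_rot: [3.141, -0.0, 0.007]
wrist_force: [0.6, -2.0, -0.8]
width: 0.0089
finger_force: 30.0
```

The effective tips lie about 28 mm higher than I assumed: pixel spacing and both grasps agree on tips ≈ reported z + 14 mm. I'll regrip 10 mm deeper.

Emit:
{"name": "carry_out", "arguments": {"increments": [[190, [0, 0, 0], 0], [190, [0, 0, 0], 0], [190, [0, 0, 5], 0], [190, [0, 0, 5], 0], [255, [0, 0, 0], 0], [255, [0, 0, 0], 0], [255, [0, 0, 0], 0], [255, [0, 0, 0], 0]]}}

```text
time: 10.95
tool_pos: [0.5737, 0.0927, 0.0974]
ee_rot: [3.141, 0.001, 0.007]
wrist_force: [0.1, -0.0, -2.3]
width: 0.0088
finger_force: 30.0
```

Emit:
{"name": "carry_out", "arguments": {"increments": [[255, [0, 0, 0], 0], [255, [0, 0, 0], 0], [255, [0, 1.4, -4.3], 0], [255, [0, 1.4, -4.3], 0], [255, [0, 3.1, -8.4], 0], [255, [0, 3.6, -8.2], 0], [255, [0, 3.9, -8], 0], [255, [0, 0, 0], 0]]}}

```text
time: 11.75
tool_pos: [0.574, 0.0786, 0.133]
ee_rot: [3.14, -0.001, 0.006]
wrist_force: [-0.6, -2.2, -3.1]
width: 0.0085
finger_force: 30.0
```

Emit:
{"name": "carry_out", "arguments": {"increments": [[255, [0, 4.4, -7.8], 0], [255, [0, 4.7, -7.6], 0], [255, [0, 5.1, -7.3], 0], [255, [0, 5.5, -7.1], 0], [255, [0, 2.9, -3.4], 0], [255, [0, 2.9, -3.4], 0], [255, [0, 0, 0], 0], [255, [0, 0, 0], 0]]}}

```text
time: 12.55
tool_pos: [0.5745, 0.0541, 0.1689]
ee_rot: [3.141, -0.001, 0.007]
wrist_force: [0.3, 2.1, -4.0]
width: 0.009
finger_force: 30.0
```

```bash
python3 - <<'E'
from h import *
to(0,0,0)
E
```

```text
t 12.6 pos [574.5  54.1 168.9] rpy [ 1.8e+02 -1.0e-01  4.0e-01] w 9.0 ff 30.0 F [ 0.3  2.1 -4. ]
  shift [-575.1   50.   168.1] twist None
```

Emit:
{"name": "carry_out", "arguments": {"increments": [[255, [0, 1.4, -1.5], 0], [255, [0, 0, 0], 0], [255, [0, 0, 0], 0]]}}

```text
time: 12.85
tool_pos: [0.5744, 0.0539, 0.1692]
ee_rot: [-3.14, -0.0, 0.008]
wrist_force: [1.8, 6.3, -6.0]
width: 0.009
finger_force: 30.0
```

Emit:
{"name": "carry_out", "arguments": {"increments": [[255, [0, 1.4, -1.5], 0], [255, [0, 0, 0], 0], [255, [0, 0, 0], 0]]}}

```text
time: 13.15
tool_pos: [0.5743, 0.0539, 0.1694]
ee_rot: [-3.137, 0.001, 0.009]
wrist_force: [3.2, 8.5, -10.2]
width: 0.0092
finger_force: 30.0
```

Emit:
{"name": "carry_out", "arguments": {"increments": [[255, [0, -2, 2], 0], [170, [0, 0, 0], 0], [170, [0, 0, 0], 0], [150, [0, 0, -20], 0], [150, [0, 0, -40], 0], [150, [-20, -40, 0], 0], [150, [-20, -45, 0], 0], [150, [-20, -45, 0], 0]]}}

```text
time: 13.95
tool_pos: [0.5135, 0.1827, 0.2306]
ee_rot: [3.141, -0.004, 0.004]
wrist_force: [0.7, 1.3, -0.6]
width: 0.0389
finger_force: 0.0
```

Emit:
{"name": "carry_out", "arguments": {"increments": [[150, [-20, -45, 10], 4.7], [150, [-19, -45, 20], 0], [150, [0, -5, 20], 0], [150, [0, 0, 10], 0], [150, [0, 0, 0], 0], [150, [0, 0, 0], 0]]}}

```text
time: 14.55
tool_pos: [0.4797, 0.2752, 0.1708]
ee_rot: [3.141, -0.002, -0.077]
wrist_force: [-0.3, 0.1, -0.6]
width: 0.0387
finger_force: 0.0
```

```bash
python3 - <<'E'
from h import *
to(474.8,275.7,76,-4.3)
im,c=snap('wrist','w8');a,b=snap('top','t8'); snap('scene','s8')
g=lambda x,z:(np.array([.4967,.274,0])+[x*np.cos(-.075),x*np.sin(-.075),z])
print([proj(c,g(x,.12)).round(0) for x in(-.034,-.022,.034)],[proj(c,g(x,.008+.072)).round(0) for x in(-.022,0,.022)])
cv2.imwrite('pics/c8.png',np.vstack([np.hstack([im[80:400,150:490]]), np.zeros((4,340,3),np.uint8)]))
E
```

```text
t 14.6 pos [479.7 275.2 170.8] rpy [ 1.8e+02 -1.0e-01 -4.4e+00] w 38.7 ff 0.0 F [-0.3  0.1 -0.6]
  shift [-5.1 -0.1 94.8] twist -0.1
[array([324., 270.]), array([324., 254.]), array([323., 176.])] [array([324., 239.]), array([324., 213.]), array([324., 186.])]
```

View pics/c8.png

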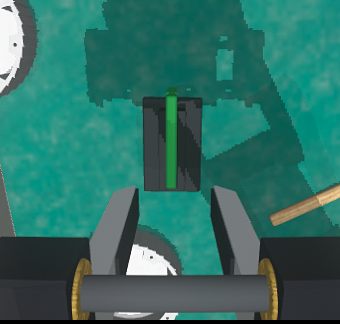

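The wrist view shows the plate's top edge at full-frame column 322.5, rows 172–268, within 2 mm of prediction and centred between the fingers. I'll correct by that small amount and descend.

Emit:
{"name": "carry_out", "arguments": {"increments": [[150, [-3.1, -1.3, 25], 0], [150, [0, 0, 30], 0], [150, [0, 0, 25], 0], [150, [0, 0, 14], 0], [200, [0, 0, 0], 0], [255, [0, 0, 0], 0], [255, [0, 0, 0], 0], [255, [0, 0, 0], 0]]}}

```text
time: 15.5
tool_pos: [0.4768, 0.2784, 0.0776]
ee_rot: [-3.14, -0.003, -0.075]
wrist_force: [0.0, -0.7, 0.1]
width: 0.0103
finger_force: 0.0
```

Emit:
{"name": "carry_out", "arguments": {"increments": [[255, [0, 0, 0], 0], [255, [0, 0, 0], 0], [255, [0, 0, 0], 0]]}}

```text
time: 15.8
tool_pos: [0.4767, 0.2782, 0.0774]
ee_rot: [-3.141, -0.003, -0.075]
wrist_force: [-0.2, -0.7, 5.7]
width: 0.0077
finger_force: 30.0
```

Emit:
{"name": "carry_out", "arguments": {"increments": [[255, [0, 0, -10], 0], [255, [0, 0, -20], 0], [255, [0, 0, -40], 0], [255, [0, 0, -40], 0], [255, [0, 0, -40], 0], [255, [0, 0, 0], 0], [255, [0, 0, 0], 0]]}}

```text
time: 16.5
tool_pos: [0.4757, 0.278, 0.2259]
ee_rot: [-3.141, -0.001, -0.075]
wrist_force: [0.2, -0.5, -2.0]
width: 0.0078
finger_force: 30.0
```

Emit:
{"name": "carry_out", "arguments": {"increments": [[255, [0, 0, -35], 0], [255, [0, 0, -30], -5], [255, [0, 0, 0], 0], [255, [10, 35, 0], 0], [255, [10, 40, 0], 0], [255, [10, 40, 0], 0], [255, [10, 40, 0], 0], [255, [10, 40, 0], 0]]}}

```text
time: 17.3
tool_pos: [0.5271, 0.0821, 0.2864]
ee_rot: [3.141, 0.007, 0.011]
wrist_force: [1.0, 1.0, -1.6]
width: 0.008
finger_force: 30.0
```

Emit:
{"name": "carry_out", "arguments": {"increments": [[255, [14, 40, 0], 0], [255, [14, 40, 0], 0], [255, [6, 36, 0], 0], [255, [0, 0, 0], 0], [255, [0, 0, 0], 0], [255, [0, 0, 0], 0]]}}

```text
time: 17.9
tool_pos: [0.5628, -0.031, 0.2887]
ee_rot: [-3.14, 0.003, 0.013]
wrist_force: [0.6, 0.4, -2.0]
width: 0.0076
finger_force: 30.0
```

```bash
python3 - <<'E'
from h import *
to(559.2,-33.5,200,0.7)
a,b=snap('top','t9');snap('wrist','w9');cup(b,a,(13,13))
E
```

```text
t 17.9 pos [562.8 -31.  288.7] rpy [-179.9    0.2    0.7] w 7.6 ff 30.0 F [ 0.6  0.4 -2. ]
  shift [-3.4  2.6 88.7] twist 0.0
cup ((525.2181396484375, -154.671630859375), (40.733642578125, 43.22850036621094), 0.25292637944221497) bb [ 504.7561  -176.19576] [ 545.6802  -133.12657]
```

Emit:
{"name": "carry_out", "arguments": {"increments": [[255, [-3.4, 2.6, 20], 0], [255, [0, 0, 30], 0], [255, [0, 0, 25], 0], [255, [0, 0, 14], 0], [255, [0, 0, 10], 0], [255, [0, 0, 0], 0], [255, [0, 0, 0], 0], [255, [0, 0, 0], 0]]}}

```text
time: 18.8
tool_pos: [0.5611, -0.0347, 0.1936]
ee_rot: [3.141, -0.003, 0.012]
wrist_force: [-0.3, 0.2, -2.4]
width: 0.0077
finger_force: 30.0
```

```bash
python3 - <<'E'
from h import *
to(559.2,-33.5,180,0.7)
im,c=snap('wrist','w10');b,cc=snap('scene','s10')
x=np.hstack([cv2.resize(im[60:360,130:530],(400,300)),cv2.resize(b[190:310,250:410],(400,300))]);cv2.imwrite('pics/c10.png',x)
E
```

```text
t 18.8 pos [561.1 -34.7 193.6] rpy [180.   -0.2   0.7] w 7.7 ff 30.0 F [-0.3  0.2 -2.4]
  shift [-1.9 -1.3 13.5] twist 0.0
```

View pics/c10.png

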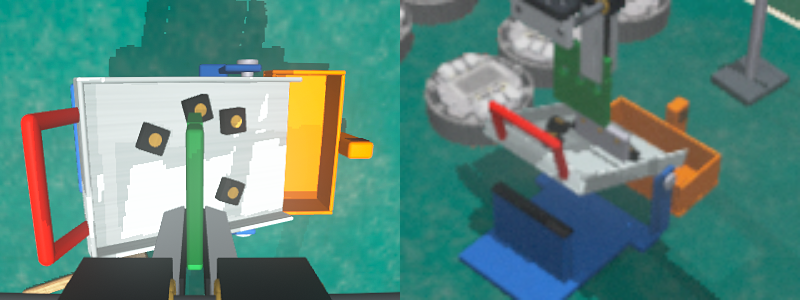

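The wrist view shows the scraper uphill of foot 1 (crop 229,191), with the other three feet on the far side. The cup is in place under the lip.

Emit:
{"name": "carry_out", "arguments": {"increments": [[255, [-1, 0, 5], 0], [255, [0, 0, 4], 0], [255, [0, 0, 0], 0], [255, [0, 0, 0], 0]]}}

```text
time: 19.3
tool_pos: [0.559, -0.0347, 0.1824]
ee_rot: [-3.142, 0.001, 0.012]
wrist_force: [-0.4, -0.4, -1.2]
width: 0.0081
finger_force: 30.0
```

Emit:
{"name": "carry_out", "arguments": {"increments": [[255, [0, 0, 1], 0], [255, [0, 0, 1], 0], [255, [0, 0, 0], 0], [255, [0, 0, 0], 0]]}}

```text
time: 19.7
tool_pos: [0.5592, -0.0347, 0.1808]
ee_rot: [3.141, -0.0, 0.012]
wrist_force: [0.2, 0.4, -2.2]
width: 0.008
finger_force: 30.0
```

Emit:
{"name": "carry_out", "arguments": {"increments": [[255, [0, 0, 1], 0], [255, [0, 0, 0], 0], [255, [0, 0, 0], 0]]}}

```text
time: 20.0
tool_pos: [0.5593, -0.0347, 0.1798]
ee_rot: [3.141, -0.0, 0.012]
wrist_force: [-1.1, 0.0, -2.2]
width: 0.0079
finger_force: 30.0
```

Emit:
{"name": "carry_out", "arguments": {"increments": [[255, [0, 0, 1], 0], [255, [0, 0, 0], 0], [255, [0, 0, 0], 0]]}}

```text
time: 20.3
tool_pos: [0.5594, -0.0347, 0.1796]
ee_rot: [3.141, -0.001, 0.012]
wrist_force: [-1.1, -0.4, 2.7]
width: 0.0075
finger_force: 30.0
```

Contact is at z = 179.8, exactly as modelled. Now the sweep for strip A, about 1 mm above the floor.

Emit:
{"name": "carry_out", "arguments": {"increments": [[255, [0, 0, -1.3], 0], [255, [0, 5.5, 2.66], 0], [255, [0, 5.5, 2.66], 0], [255, [0, 5.5, 2.66], 0], [255, [0, 5.5, 2.66], 0], [255, [0, 5.5, 2.66], 0], [255, [0, 5.5, 2.66], 0], [255, [0, 5.5, 2.66], 0]]}}

```text
time: 21.1
tool_pos: [0.5595, -0.0737, 0.1609]
ee_rot: [-3.142, 0.001, 0.012]
wrist_force: [-0.7, -0.3, -1.8]
width: 0.008
finger_force: 30.0
```

Emit:
{"name": "carry_out", "arguments": {"increments": [[255, [0, 5.5, 2.66], 0], [255, [0, 5.5, 2.66], 0], [255, [0, 5.5, 2.66], 0], [255, [0, 5.5, 2.66], 0], [255, [0, 5.5, 2.66], 0], [255, [0, 5.5, 2.66], 0], [255, [0, 5.5, 2.66], 0], [255, [0, 5.5, 2.66], 0]]}}

```text
time: 21.9
tool_pos: [0.5602, -0.1176, 0.1399]
ee_rot: [3.141, 0.0, 0.012]
wrist_force: [-0.2, 0.4, -1.6]
width: 0.0079
finger_force: 30.0
```

Emit:
{"name": "carry_out", "arguments": {"increments": [[255, [0, 5.5, 2.66], 0], [255, [0, 0, 0], 0], [255, [0, 0, 0], 0], [255, [0, 0, 0], 0]]}}

```text
time: 22.3
tool_pos: [0.5604, -0.1225, 0.1377]
ee_rot: [3.142, -0.0, 0.013]
wrist_force: [0.6, -0.1, -2.2]
width: 0.0075
finger_force: 30.0
```

```bash
python3 - <<'E'
from h import *
to(559.2,-119.5,200,0.7)
im,c=snap('wrist','w11');a,b=snap('top','t11'); cup(b,a,(13,13))
cv2.imwrite('pics/c11.png',np.hstack([cv2.resize(im[60:360,130:530],(400,300)),cv2.resize(a[200:275,250:350],(400,300))]))
E
```

```text
t 22.3 pos [ 560.4 -122.5  137.7] rpy [180.   -0.    0.7] w 7.5 ff 30.0 F [ 0.6 -0.1 -2.2]
  shift [ -1.1  -3.  -62.3] twist 0.0
cup ((518.4160766601562, -153.52969360351562), (27.139686584472656, 40.884700775146484), 0.2530769407749176) bb [ 504.7561  -173.91191] [ 532.0761  -133.12935]
```

View pics/c11.png

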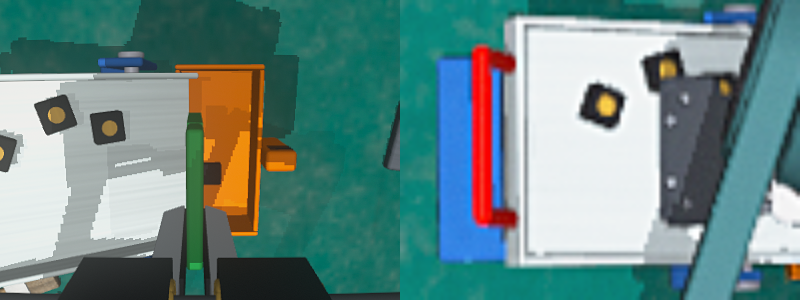

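Foot 1 is in the cup (crop 212,172); three remain. Now for strip B.

Emit:
{"name": "carry_out", "arguments": {"increments": [[255, [0, 0, -40], 0], [255, [0, 0, -45], 0], [255, [0, 0, -37], 0], [255, [12, -35, 0], 0], [255, [12, -40, 0], 0], [255, [12, -40, 0], 0], [255, [10.8, -27.4, 0], 0], [255, [0, 0, 0], 0]]}}

```text
time: 23.2
tool_pos: [0.606, 0.0244, 0.2591]
ee_rot: [-3.14, -0.0, 0.018]
wrist_force: [-1.0, -0.4, -1.8]
width: 0.0078
finger_force: 30.0
```

Emit:
{"name": "carry_out", "arguments": {"increments": [[255, [0, 0, 0], 0], [255, [0, 0, 15], 0], [255, [0, 0, 15], 0], [255, [0, 0, 8], 0], [255, [0, 0, 0], 0], [255, [0, 0, 0], 0]]}}

```text
time: 23.8
tool_pos: [0.6053, 0.0196, 0.222]
ee_rot: [3.141, -0.001, 0.011]
wrist_force: [0.9, 1.0, -2.7]
width: 0.008
finger_force: 30.0
```

```bash
python3 - <<'E'
from h import *
to(605.5,20.5,206.5,0.7)
im,c=snap('wrist','w12');b,cc=snap('scene','s12')
cv2.imwrite('pics/c12.png',np.hstack([cv2.resize(im[60:360,130:530],(400,300)),cv2.resize(b[190:310,250:410],(400,300))]))
E
```

```text
t 23.8 pos [605.3  19.6 222. ] rpy [180.   -0.    0.6] w 8.0 ff 30.0 F [ 0.9  1.  -2.7]
  shift [ 0.2 -0.9 15.5] twist -0.1
```

View pics/c12.png

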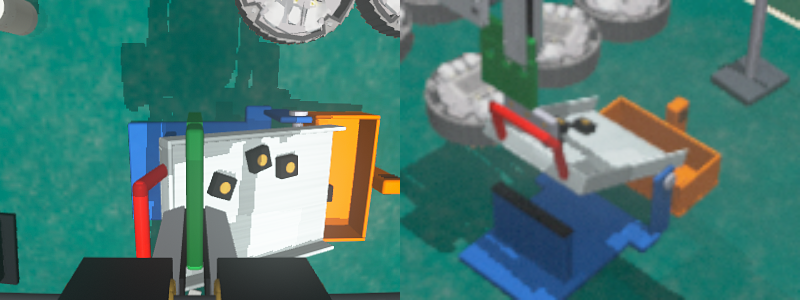

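The blade is uphill of the three remaining feet. I'll descend to contact.

Emit:
{"name": "carry_out", "arguments": {"increments": [[255, [0, 0, 7], 0], [255, [0, 0, 5], 0], [255, [0, 0, 2], 0], [255, [0, 0, 0], 0], [255, [0, 0, 0], 0]]}}

```text
time: 24.4
tool_pos: [0.6053, 0.0204, 0.2074]
ee_rot: [3.141, 0.0, 0.012]
wrist_force: [1.0, -0.2, -1.8]
width: 0.0078
finger_force: 30.0
```

Emit:
{"name": "carry_out", "arguments": {"increments": [[255, [0, 0, 1], 0], [255, [0, 0, 0], 0], [255, [0, 0, 0], 0]]}}

```text
time: 24.7
tool_pos: [0.6054, 0.0203, 0.2066]
ee_rot: [3.141, -0.0, 0.012]
wrist_force: [-0.1, 0.2, -2.1]
width: 0.0077
finger_force: 30.0
```

Emit:
{"name": "carry_out", "arguments": {"increments": [[255, [0, 0, 0.7], 0], [255, [0, 0, 0], 0], [255, [0, 0, 0], 0]]}}

```text
time: 25.0
tool_pos: [0.6055, 0.0203, 0.2061]
ee_rot: [3.142, -0.001, 0.012]
wrist_force: [-0.2, 0.2, -0.3]
width: 0.0073
finger_force: 30.0
```

Emit:
{"name": "carry_out", "arguments": {"increments": [[255, [0, 0, -1.1], 0], [255, [0, 5.5, 2.66], 0], [255, [0, 5.5, 2.66], 0], [255, [0, 5.5, 2.66], 0], [255, [0, 5.5, 2.66], 0], [255, [0, 5.5, 2.66], 0], [255, [0, 5.5, 2.66], 0], [255, [0, 5.5, 2.66], 0]]}}

```text
time: 25.8
tool_pos: [0.6058, -0.0187, 0.188]
ee_rot: [3.142, 0.0, 0.012]
wrist_force: [0.0, -0.1, -2.1]
width: 0.0081
finger_force: 30.0
```

Emit:
{"name": "carry_out", "arguments": {"increments": [[255, [0, 5.5, 2.66], 0], [255, [0, 5.5, 2.66], 0], [255, [0, 5.5, 2.66], 0], [255, [0, 5.5, 2.66], 0], [255, [0, 0, 0], 0], [255, [0, 0, 0], 0]]}}

```text
time: 26.4
tool_pos: [0.6061, -0.0403, 0.1776]
ee_rot: [-3.141, 0.0, 0.012]
wrist_force: [0.4, -0.1, -1.4]
width: 0.0078
finger_force: 30.0
```

```bash
python3 - <<'E'
from h import *
to(605.5,-40,206.5,0.7)
im,c=snap('wrist','w13');a,b=snap('top','t13');cup(b,a,(13,13))
cv2.imwrite('pics/c13.png',im[60:360,130:530])
E
```

```text
t 26.4 pos [606.1 -40.3 177.6] rpy [-180.     0.     0.7] w 7.8 ff 30.0 F [ 0.4 -0.1 -1.4]
  shift [ -0.6  -0.3 -28.9] twist -0.0
cup ((550.2039794921875, -153.57229614257812), (90.88935089111328, 45.442100524902344), 0.033488739281892776) bb [ 504.74603 -176.26677] [ 595.6619  -130.82811]
```

View pics/c13.png

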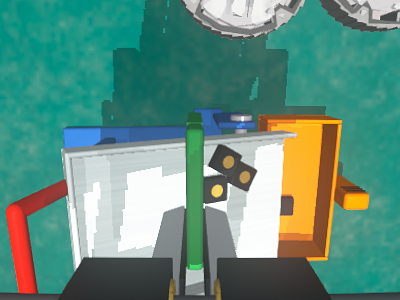

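All three feet are being pushed ahead of the blade and the cup hasn't moved. I'll finish the sweep.

Emit:
{"name": "carry_out", "arguments": {"increments": [[255, [0, 5.5, 2.66], 0], [255, [0, 5.5, 2.66], 0], [255, [0, 5.5, 2.66], 0], [255, [0, 5.5, 2.66], 0], [255, [0, 5.5, 2.66], 0], [255, [0, 5.5, 2.66], 0], [255, [0, 5.5, 2.66], 0], [255, [0, 5.5, 2.66], 0]]}}

```text
time: 27.3
tool_pos: [0.6066, -0.0847, 0.1561]
ee_rot: [3.142, 0.0, 0.012]
wrist_force: [0.6, 0.0, -2.5]
width: 0.0078
finger_force: 30.0
```

Emit:
{"name": "carry_out", "arguments": {"increments": [[255, [0, 5, 2.4], 0], [255, [0, 5, 2.4], 0], [255, [0, 5, 2.4], 0], [255, [0, 5, 2.4], 0], [255, [0, 5, 2.4], 0], [255, [0, 5, 2.4], 0], [255, [0, 5, 2.4], 0], [255, [0, 5, 2.4], 0]]}}

```text
time: 28.1
tool_pos: [0.6071, -0.1246, 0.137]
ee_rot: [3.142, 0.0, 0.012]
wrist_force: [0.2, -0.2, -1.9]
width: 0.0078
finger_force: 30.0
```

Emit:
{"name": "carry_out", "arguments": {"increments": [[255, [0, 0, 0], 0], [255, [0, 0, 0], 0], [255, [0, 0, 0], 0], [255, [0, 0, -30], 0], [255, [0, 0, -40], 0], [255, [0, -40, -40], 0], [255, [0, -10, 0], 0], [255, [0, 0, 0], 0]]}}

```text
time: 28.9
tool_pos: [0.607, -0.0774, 0.2436]
ee_rot: [3.141, -0.003, 0.015]
wrist_force: [0.3, 0.1, -2.8]
width: 0.0077
finger_force: 30.0
```

```bash
cat >> h.py <<'E'
def dark(im,c,box,zs):
    h=cv2.cvtColor(im,cv2.COLOR_BGR2HSV);d=cv2.inRange(h,(0,0,0),(180,255,75));x0,x1,y0,y1=box
    m=np.zeros_like(d);m[y0:y1,x0:x1]=d[y0:y1,x0:x1];cs,_=cv2.findContours(m,cv2.RETR_EXTERNAL,cv2.CHAIN_APPROX_NONE)
    for k in cs:
        if cv2.contourArea(k)>25:
            (u,v),_,_=cv2.minAreaRect(k);print('dark',round(u),round(v),cv2.contourArea(k),onz(c,u,v,zs)[:2].round(3))
E
python3 - <<'E'
from h import *
to(605.5,-40,206.5,0.7)
im,c=snap('wrist','w14');a,b=snap('top','t14');cup(b,a,(13,13)); snap('scene','s14')
dark(im,c,(150,500,60,300),.02)
E
```

```text
t 28.9 pos [607.  -77.4 243.6] rpy [ 1.8e+02 -1.0e-01  9.0e-01] w 7.7 ff 30.0 F [ 0.3  0.1 -2.8]
  shift [ -1.  -37.4  37.1] twist 0.2
cup ((561.3870849609375, -136.52984619140625), (40.96151351928711, 29.509634017944336), 0.05817258730530739) bb [ 540.89136 -151.26384] [ 581.8828  -121.75495]
dark 334 284 51.5 [ 0.507 -0.092]
dark 314 284 46.0 [ 0.506 -0.067]
dark 376 194 116.0 [ 0.621 -0.139]
dark 455 86 33.0 [ 0.744 -0.222]
dark 419 84 244.5 [ 0.745 -0.181]
```

Emit:
{"name": "carry_out", "arguments": {"increments": [[255, [0, 0, -20], -8.2], [255, [0, 0, 0], -8.2], [255, [0, 0, 0], -8.2], [255, [0, 0, 0], -8.2], [255, [0, 0, 0], -8.2], [255, [0, 0, 0], -8.2], [255, [0, 0, 0], -8.2], [255, [0, 0, 0], -8.2]]}}

```text
time: 29.85
tool_pos: [0.6057, -0.08, 0.2596]
ee_rot: [-3.137, 0.001, 1.162]
wrist_force: [-0.1, 0.0, -1.0]
width: 0.0078
finger_force: 30.0
```

Emit:
{"name": "carry_out", "arguments": {"increments": [[255, [0, 0, 0], -8.2], [255, [0, 0, 0], -8.2], [255, [0, -40, 0], 0], [255, [0, -40, 0], 0], [255, [0, -40, 0], 0], [255, [0, -20, 0], 0], [255, [0, 0, 0], 0], [255, [0, 0, 0], 0]]}}

```text
time: 30.65
tool_pos: [0.4675, -0.0617, 0.2613]
ee_rot: [-3.14, 0.0, 1.442]
wrist_force: [0.4, -0.9, -2.9]
width: 0.0076
finger_force: 30.0
```

```bash
python3 - <<'E'
from h import *
to(479.8,-334.5,263,83.5)
E
```

```text
t 30.6 pos [467.5 -61.7 261.3] rpy [-179.9    0.    82.6] w 7.6 ff 30.0 F [ 0.4 -0.9 -2.9]
  shift [-269.    47.2   -1.8] twist -0.9
```

Emit:
{"name": "carry_out", "arguments": {"increments": [[255, [-40, 5, 0], -0.9], [255, [-40, 5, 0], 0], [255, [-40, 5, 0], 0], [255, [-40, 5, 0], 0], [255, [-40, 5, 0], 0], [255, [-40, 5, 0], 0], [255, [-27, 5, 0], 0], [255, [0, 0, 0], 0]]}}

```text
time: 31.45
tool_pos: [0.472, -0.3347, 0.259]
ee_rot: [-3.138, -0.001, 1.454]
wrist_force: [-0.0, -0.2, -2.4]
width: 0.008
finger_force: 30.0
```

Emit:
{"name": "carry_out", "arguments": {"increments": [[255, [0, 0, 0], 0], [255, [0, 0, 0], 0]]}}

```text
time: 31.65
tool_pos: [0.4725, -0.3298, 0.2617]
ee_rot: [-3.141, -0.001, 1.46]
wrist_force: [0.6, -0.1, -1.4]
width: 0.0077
finger_force: 30.0
```

```bash
python3 - <<'E'
from h import *
to(479.8,-334.5,167.4,83.5)
a,b=snap('top','t15');s,cs=snap('scene','s15');w,cw=snap('wrist','w15');cup(b,a,(13,13))
dark(a,b,(265,420,195,280),.02);print('s');dark(s,cs,(270,440,215,290),.02)
x=np.zeros((600,800,3),np.uint8)
x[:300,:400]=cv2.resize(a[195:285,285:405],(400,300));x[:300,400:]=cv2.resize(s[210:300,320:440],(400,300));x[300:,:400]=cv2.resize(w,(400,300));x[300:,400:]=cv2.resize(s[170:290,360:520],(400,300));cv2.imwrite('pics/c15.png',x)
ba=np.array([.5245,-.3394,.17]);print('ball wrist',proj(cw,ba),'scene',proj(cs,ba))
E
```

```text
t 31.6 pos [ 472.5 -329.8  261.7] rpy [-1.799e+02 -1.000e-01  8.360e+01] w 7.7 ff 30.0 F [ 0.6 -0.1 -1.4]
  shift [-3.9  7.9 94.3] twist 0.1
cup ((554.7408447265625, -149.01962280273438), (99.95184326171875, 54.47555160522461), 0.059569019824266434) bb [ 504.74603 -176.23615] [ 604.73804 -121.75495]
dark 358 249 42.0 [ 0.551 -0.136]
dark 360 224 126.0 [ 0.608 -0.139]
s
dark 302 274 146.0 [0.611 0.002]
ball wrist [386.92043974 236.34557766] scene [411.1241665  186.26627009]
```

View pics/c15.png

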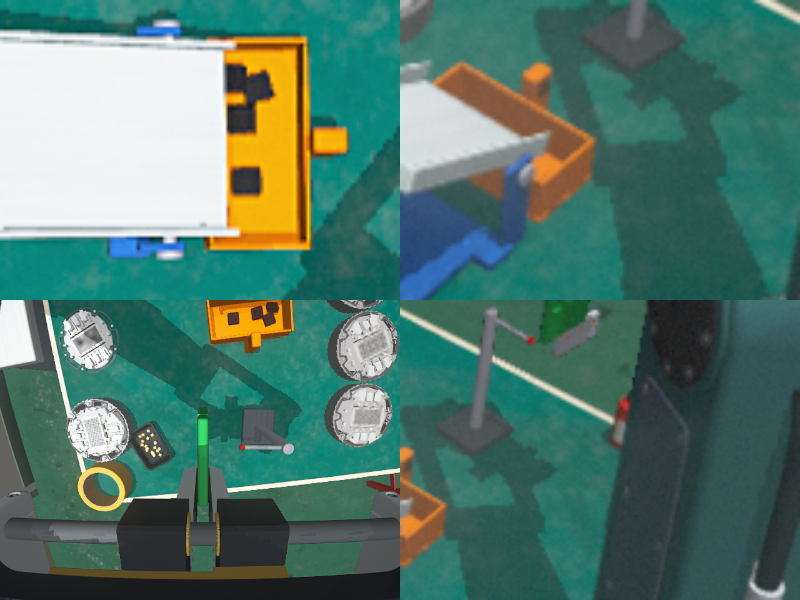

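All four feet are in the cup, the tray floor is empty, and the ball shows where predicted (wrist 387,234). Next I'll refine the pin from this view.

```bash
cat >> h.py <<'E'
def redc(im,box):
    h=cv2.cvtColor(im,cv2.COLOR_BGR2HSV);m=cv2.inRange(h,(0,130,80),(8,255,255))|cv2.inRange(h,(172,130,80),(180,255,255));x0,x1,y0,y1=box
    v,u=np.where(m[y0:y1,x0:x1]);return (u.mean()+x0,v.mean()+y0,len(u))
E
python3 - <<'E'
from h import *
w,cw=ld('w15');s,cs=ld('s15');t,ct=ld('top0')
rw=redc(w,(370,400,220,250));rs=redc(s,(400,422,176,198));rt=redc(t,(458,472,252,266));print(rw,rs,rt)
print('wrist@.17',onz(cw,*rw[:2],.17),'scene+wrist',tri(cs,rs[:2],cw,rw[:2]),'scene+top',tri(cs,rs[:2],ct,rt[:2]))
# pin line in wrist: bright pixels right of ball
g=cv2.cvtColor(w,cv2.COLOR_BGR2GRAY)
for u in(405,415,425,435,445): print(u,g[226:252,u].tolist())
E
```

```text
(np.float64(387.14473684210526), np.float64(234.9078947368421), 76) (np.float64(412.0), np.float64(185.71428571428572), 7) (np.float64(463.61538461538464), np.float64(259.2307692307692), 13)
wrist@.17 [ 0.52476761 -0.33818115  0.17      ] scene+wrist (array([ 0.522915  , -0.3378287 ,  0.17373448]), np.float64(0.0029464582319565914)) scene+top (array([ 0.52345555, -0.33844913,  0.17285642]), np.float64(0.00334105310715549))
405 [91, 92, 91, 91, 83, 68, 114, 150, 168, 187, 177, 155, 139, 116, 98, 99, 100, 101, 101, 101, 101, 101, 98, 99, 98, 98]
415 [83, 84, 87, 87, 81, 72, 104, 133, 151, 164, 171, 158, 141, 95, 68, 71, 82, 86, 101, 105, 103, 103, 101, 101, 99, 99]
425 [84, 84, 84, 86, 75, 63, 109, 135, 149, 161, 172, 159, 144, 97, 71, 73, 72, 71, 71, 90, 99, 100, 100, 103, 101, 101]
435 [81, 81, 81, 68, 68, 69, 92, 137, 163, 176, 188, 176, 160, 121, 101, 101, 102, 100, 100, 99, 101, 102, 105, 104, 106, 105]
445 [93, 91, 89, 88, 87, 85, 91, 133, 160, 173, 187, 176, 161, 119, 100, 101, 102, 103, 104, 104, 104, 104, 102, 103, 100, 100]
```

```bash
python3 - <<'E'
from h import *
w,cw=ld('w15')
h=cv2.cvtColor(w,cv2.COLOR_BGR2HSV);m=cv2.inRange(h,(50,150,60),(75,255,255));m[:,:300]=0;m[:,350:]=0
v,u=np.where(m);print('green rows',v.min(),v.max(),'cols',u.min(),u.max(), 'top-edge cols at row',[(r,u[v==r].min(),u[v==r].max()) for r in(175,180,190,220,250)])
p=np.array([.4725,-.3298,.2617]);y=np.radians(83.6);tx=np.array([np.cos(y),np.sin(y),0]);ty=np.array([np.sin(y),-np.cos(y),0])
for dz,n in((.0426,'top'),(.0426-.082,'platebottom')):
    print(n,[proj(cw,p+tx*.056+ty*s*.004+[0,0,dz]).round(1) for s in(-1,1)])
E
```

```text
green rows 172 329 cols 316 333 top-edge cols at row [(175, np.int64(318), np.int64(330)), (180, np.int64(317), np.int64(331)), (190, np.int64(316), np.int64(332)), (220, np.int64(316), np.int64(333)), (250, np.int64(316), np.int64(332))]
top [array([313.8, 183.9]), array([332.5, 183.9])]
platebottom [array([317.4, 168.6]), array([329.7, 168.6])]
```

```bash
python3 - <<'E'
from h import *
w,cw=ld('w15'); print([(r,w[r,324].tolist()) for r in range(164,194,2)])
E
```

```text
[(164, [82, 92, 28]), (166, [83, 93, 32]), (168, [85, 96, 37]), (170, [83, 97, 41]), (172, [43, 80, 19]), (174, [44, 81, 21]), (176, [43, 81, 18]), (178, [44, 81, 20]), (180, [45, 81, 21]), (182, [56, 108, 29]), (184, [44, 79, 19]), (186, [45, 83, 20]), (188, [46, 85, 20]), (190, [78, 169, 34]), (192, [101, 205, 52])]
```

```bash
python3 - <<'E'
from h import *
w,cw=ld('w8'); print([(r,w[r,323].tolist()) for r in list(range(162,184,2))+list(range(258,276,2))])
o=np.array([.4967,.274,0]);y=-.0755
for x in(-.034,.034):
    for z in(.12,.038): print(x,z,proj(cw,o+[x*np.cos(y),x*np.sin(y),z]).round(1))
print(cw['T'][:3,3])
E
```

```text
[(162, [88, 100, 12]), (164, [88, 99, 15]), (166, [83, 98, 14]), (168, [45, 87, 22]), (170, [46, 87, 22]), (172, [50, 96, 24]), (174, [45, 86, 21]), (176, [60, 128, 27]), (178, [80, 160, 43]), (180, [81, 163, 45]), (182, [82, 162, 45]), (258, [69, 140, 33]), (260, [69, 139, 33]), (262, [70, 139, 35]), (264, [68, 139, 34]), (266, [69, 140, 33]), (268, [62, 100, 43]), (270, [64, 61, 61]), (272, [126, 142, 24]), (274, [129, 145, 16])]
-0.034 0.12 [323.6 269.8]
-0.034 0.038 [323.7 239.4]
0.034 0.12 [323.4 175.8]
0.034 0.038 [323.6 167. ]
[0.55416478 0.26911108 0.36466446]
```

The plate's far end puts hole_a at tool x ≈ -2, and the ball is at about -2.5. I'll shift by -0.5, descend and recheck.

Emit:
{"name": "carry_out", "arguments": {"increments": [[255, [-0.5, 0, 20], 0], [255, [0, 0, 25], 0], [255, [0, 0, 25], 0], [255, [0, 0, 15], 0], [255, [0, 0, 9], 0], [255, [0, 15, 0], 0], [255, [0, 15, 0], 0], [255, [0, 0, 0], 0]]}}

```text
time: 32.6
tool_pos: [0.5034, -0.3342, 0.1693]
ee_rot: [3.14, 0.001, 1.461]
wrist_force: [-0.3, -0.1, -1.1]
width: 0.0077
finger_force: 30.0
```

Emit:
{"name": "carry_out", "arguments": {"increments": [[255, [0, 0, 0], 0], [255, [0, 0, 0], 0], [255, [0, 0, 0], 0]]}}

```text
time: 32.9
tool_pos: [0.5015, -0.3342, 0.169]
ee_rot: [3.141, 0.0, 1.459]
wrist_force: [-0.2, 0.2, -1.7]
width: 0.0076
finger_force: 30.0
```

```bash
python3 - <<'E'
from h import *
to(550.5,-341.3,167.4,83.4)
w,cw=snap('wrist','w16');T=np.array(cw['T'])
s=robot.get_obs();M=R.from_euler('xyz',s['ee_rot']).as_matrix();p=s['tool_pos']
rw=redc(w,(335,420,190,290));b=onz(cw,*rw[:2],.17);print(rw,'ball tool',(M.T@(b-p)*1000).round(1))
tf=lambda x,y,z:p+M[:,0]*x+M[:,1]*y+[0,0,z]
print([(r,w[r,323].tolist()) for r in range(164,196,2)]);print(proj(cw,tf(.054,0,.0426)),proj(cw,tf(.054,0,.0426-.082)),proj(cw,tf(.056,0,.0426)))
E
```

```text
t 32.9 pos [ 501.5 -334.2  169. ] rpy [180.    0.   83.6] w 7.6 ff 30.0 F [-0.2  0.2 -1.7]
  shift [-1.6 49.5  1.6] twist 0.2
(np.float64(364.09580838323353), np.float64(274.2215568862275), 167) ball tool [-1.3 23.5 -1.1]
[(164, [130, 144, 55]), (166, [129, 144, 52]), (168, [127, 143, 43]), (170, [119, 138, 43]), (172, [44, 83, 20]), (174, [46, 85, 20]), (176, [48, 86, 20]), (178, [46, 85, 20]), (180, [47, 85, 20]), (182, [58, 112, 29]), (184, [45, 83, 18]), (186, [46, 86, 21]), (188, [46, 85, 21]), (190, [82, 177, 36]), (192, [107, 216, 55]), (194, [122, 231, 67])]
[322.92411745 187.930316  ] [323.37780578 171.175034  ] [322.91794987 183.21886423]
```

Emit:
{"name": "carry_out", "arguments": {"increments": [[255, [0.6, 0, 1.6], 0], [255, [0, 7, 0], 0], [255, [0, 6, 0], 0], [255, [0, 3, 0], 0], [255, [0, 3, 0], 0], [255, [0, 0, 0], 0], [255, [0, 0, 0], 0]]}}

```text
time: 33.65
tool_pos: [0.5208, -0.3357, 0.1668]
ee_rot: [-3.141, 0.0, 1.459]
wrist_force: [-0.3, 0.1, -1.8]
width: 0.0078
finger_force: 30.0
```

Emit:
{"name": "carry_out", "arguments": {"increments": [[255, [0, 3, 0], 0], [255, [0, 3, 0], 0], [255, [0, 3, 0], 0], [255, [0, 0, 0], 0], [255, [0, 0, 0], 0]]}}

```text
time: 34.15
tool_pos: [0.5298, -0.3366, 0.1669]
ee_rot: [-3.141, 0.0, 1.459]
wrist_force: [0.3, -0.2, -2.1]
width: 0.0078
finger_force: 30.0
```

Emit:
{"name": "carry_out", "arguments": {"increments": [[255, [0, 4, 0], 0], [255, [0, 4, 0], 0], [255, [0, 4, 0], 0], [255, [0, 4, 0], 0], [255, [0, 4, 0], 0], [255, [0, 0, 0], 0], [255, [0, 0, 0], 0]]}}

```text
time: 34.85
tool_pos: [0.5497, -0.3389, 0.1668]
ee_rot: [-3.141, 0.0, 1.459]
wrist_force: [-0.8, -0.8, -2.0]
width: 0.0076
finger_force: 30.0
```

Emit:
{"name": "carry_out", "arguments": {"increments": [[255, [0, 0, 1.5], 0], [255, [0, 0, 1.5], 0], [255, [0, 0, 0.7], 0], [255, [0, 0, 0], 0], [255, [0, 0, 0], 0]]}}

```text
time: 35.35
tool_pos: [0.5495, -0.3389, 0.1634]
ee_rot: [-3.142, 0.0, 1.459]
wrist_force: [-0.1, 0.3, -0.8]
width: 0.0075
finger_force: 30.0
```

Contact comes exactly 4 mm below centre, so the hole is on the pin. I'll lower a hair, open slightly and lift clear.

Emit:
{"name": "carry_out", "arguments": {"increments": [[255, [0, 0, 0.5], 0], [255, [0, 0, 0], 0], [255, [0, 0, 0], 0]]}}

```text
time: 35.65
tool_pos: [0.5495, -0.3389, 0.1633]
ee_rot: [3.141, 0.0, 1.459]
wrist_force: [-1.5, 1.7, 1.0]
width: 0.008
finger_force: 30.0
```

Emit:
{"name": "carry_out", "arguments": {"increments": [[240, [0, 0, 0], 0], [225, [0, 0, 0], 0], [215, [0, 0, 0], 0], [215, [0, 0, 0], 0], [215, [0, 0, 0], 0], [215, [0, 0, 0], 0]]}}

```text
time: 36.25
tool_pos: [0.5497, -0.3389, 0.1626]
ee_rot: [3.142, 0.0, 1.459]
wrist_force: [0.1, 0.4, 0.2]
width: 0.0149
finger_force: 0.0
```

```bash
python3 - <<'E'
from h import *
to(0,0,0)
w,cw=snap('wrist','w17');s,cs=snap('scene','s17')
h=cv2.cvtColor(s,cv2.COLOR_BGR2HSV);m=cv2.inRange(h,(50,120,40),(75,255,255));m[230:]=0;m[:,:380]=0;m[:,470:]=0;m[:120]=0
v,u=np.where(m);print('green scene',u.min(),u.max(),v.min(),v.max(),len(u))
g=lambda c:[print(n,proj(c,P).round(1)) for n,P in(('platetop',(.5495,-.3389+.0,.170+.036)),('pin',(.5495,-.3389,.17)))]
g(cs)
print([(r,w[r,323].tolist()) for r in range(164,196,2)])
E
```

```text
t 36.2 pos [ 549.7 -338.9  162.6] rpy [180.    0.   83.6] w 14.9 ff 0.0 F [0.1 0.4 0.2]
  shift [ 275.6 -584.   162.6] twist None
green scene 388 409 171 202 379
platetop [405.3 171.8]
pin [403.6 182.6]
[(164, [129, 147, 29]), (166, [133, 152, 39]), (168, [137, 152, 45]), (170, [138, 154, 50]), (172, [141, 156, 50]), (174, [55, 93, 26]), (176, [50, 88, 23]), (178, [50, 88, 24]), (180, [48, 86, 22]), (182, [59, 108, 32]), (184, [48, 89, 24]), (186, [64, 127, 29]), (188, [100, 207, 47]), (190, [125, 234, 71]), (192, [130, 239, 74]), (194, [129, 238, 73])]
```

Emit:
{"name": "carry_out", "arguments": {"increments": [[215, [0, 0, -8], 0], [215, [0, 0, -12], 0], [215, [0, 0, -20], 0], [215, [0, 0, -30], 0], [215, [0, 0, -40], 0], [215, [0, 0, 0], 0], [160, [40, 0, 0], 0], [160, [40, 0, 0], 0]]}}

```text
time: 37.15
tool_pos: [0.5585, -0.2596, 0.2733]
ee_rot: [3.14, 0.0, 1.457]
wrist_force: [1.0, 1.3, 0.7]
width: 0.0275
finger_force: 0.0
```

```bash
python3 - <<'E'
from h import *
to(0,0,0)
w,cw=snap('wrist','w18');s,cs=snap('scene','s18');t,ct=snap('top','t18')
for n,im,b in(('scene',s,(380,470,120,230)),('wrist',w,(0,640,0,400)),('top',t,(430,500,200,300))):
    h=cv2.cvtColor(im,cv2.COLOR_BGR2HSV);m=cv2.inRange(h,(50,140,50),(75,255,255));x0,x1,y0,y1=b;v,u=np.where(m[y0:y1,x0:x1])
    if len(u): print(n,u.min()+x0,u.max()+x0,v.min()+y0,v.max()+y0,len(u))
# hanging level: outline of plate in scene as quadrilateral
h=cv2.cvtColor(s,cv2.COLOR_BGR2HSV);m=cv2.inRange(h,(50,120,40),(75,255,255));k=np.zeros_like(m);k[120:230,380:470]=m[120:230,380:470]
cs_,_=cv2.findContours(k,cv2.RETR_EXTERNAL,cv2.CHAIN_APPROX_NONE);q=max(cs_,key=cv2.contourArea);print(cv2.approxPolyDP(q,2,True)[:,0].tolist())
ex=np.array([np.cos(np.radians(83.5)),np.sin(np.radians(83.5)),0]);o=np.array([.5495,-.341,.166])
for x,z in((-34,112),(34,112),(34,30),(-34,30)): print(proj(cs,o+ex*(x+22)/1000+[0,0,(z-72)/1000]).round(1))
cup(ct,t,(13,13))
E
```

```text
t 37.1 pos [ 558.5 -259.6  273.3] rpy [179.9   0.   83.5] w 27.5 ff 0.0 F [1.  1.3 0.7]
  shift [ 194.3 -584.8  272.5] twist None
scene 390 410 170 202 414
wrist 320 328 243 343 881
[[410, 170], [392, 179], [390, 202], [405, 195], [408, 186], [404, 183], [406, 180], [409, 182]]
[408.6 170. ]
[391.9 178.9]
[388.5 203.3]
[404.7 194. ]
cup ((554.7554931640625, -149.05511474609375), (99.98387908935547, 54.54833984375), 0.055207494646310806) bb [ 504.74603 -176.2811 ] [ 604.7737  -121.75495]
```

The scraper hangs level, with its corners matching the level model within 1.5 px, and the cup is unmoved. Back to the handle.

Emit:
{"name": "carry_out", "arguments": {"increments": [[160, [30, 0, 0], 0], [160, [30, 0, 0], 8.28], [160, [0, 0, 0], 8.28], [160, [0, 0, 0], 8.28], [160, [0, 0, 0], 8.28], [160, [0, 0, 0], 8.28], [160, [0, 0, 0], 8.28], [160, [0, 0, 0], 8.28]]}}

```text
time: 38.1
tool_pos: [0.5651, -0.2012, 0.2727]
ee_rot: [3.141, 0.0, 0.44]
wrist_force: [-0.3, -0.4, -0.5]
width: 0.0353
finger_force: 0.0
```

Emit:
{"name": "carry_out", "arguments": {"increments": [[160, [0, 0, 0], 8.28], [160, [0, 0, 0], 8.28], [160, [0, 0, 0], 8.28], [160, [0, -45, 0], 0], [160, [0, -45, 0], 0], [160, [0, -45, 0], 0], [160, [0, -45, 0], 0], [160, [0, -45, 0], 0]]}}

```text
time: 38.9
tool_pos: [0.5622, 0.0256, 0.2729]
ee_rot: [3.141, -0.001, 0.012]
wrist_force: [0.8, 1.5, -0.1]
width: 0.0351
finger_force: 0.0
```

Emit:
{"name": "carry_out", "arguments": {"increments": [[160, [0, -20, 0], 0], [160, [0, 0, 0], 0], [160, [0, 0, 0], 0], [160, [0, 0, 0], 0]]}}

```text
time: 39.3
tool_pos: [0.5621, 0.0434, 0.2726]
ee_rot: [3.141, 0.0, 0.012]
wrist_force: [0.0, -0.0, -0.5]
width: 0.0347
finger_force: 0.0
```

```bash
python3 - <<'E'
from h import *
to(574.3,54.2,169,0.7)
w,cw=snap('wrist','w19');s=robot.get_obs()
h=cv2.cvtColor(w,cv2.COLOR_BGR2HSV);m=cv2.inRange(h,(0,130,60),(8,255,255))|cv2.inRange(h,(172,130,60),(180,255,255));m[310:]=0;m[:120]=0
for r in range(150,310,15):
    u=np.where(m[r,230:400])[0]+230
    if len(u): print(r,u.min(),u.max())
print([proj(cw,(.5736+k*.04,.0546,.1978)).round(1) for k in(-1,0,1)])
E
```

```text
t 39.3 pos [562.1  43.4 272.6] rpy [179.9   0.    0.7] w 34.7 ff 0.0 F [ 0.  -0.  -0.5]
  shift [ 12.4 -10.7 103.6] twist -0.0
165 315 328
180 304 316
195 305 316
210 305 317
225 305 317
240 306 317
255 306 328
270 306 320
[array([309.3, 272.3]), array([309.3, 223.8]), array([309.4, 171.6])]
```

Emit:
{"name": "carry_out", "arguments": {"increments": [[160, [12.4, -10.2, 20], 0], [160, [0, 0, 30], 0], [160, [0, 0, 30], 0], [160, [0, 0, 15], 0], [160, [0, 0, 8], 0], [255, [0, 0, 0], 0], [255, [0, 0, 0], 0], [255, [0, 0, 0], 0]]}}

```text
time: 40.15
tool_pos: [0.575, 0.0555, 0.1717]
ee_rot: [3.141, -0.004, 0.014]
wrist_force: [-0.5, 0.5, -0.1]
width: 0.0142
finger_force: 0.0
```

Emit:
{"name": "carry_out", "arguments": {"increments": [[255, [0, 0, 0], 0], [255, [0, 0, 0], 0], [255, [0, 0, 0], 0], [255, [0, 0, 0], 0]]}}

```text
time: 40.55
tool_pos: [0.575, 0.0543, 0.1712]
ee_rot: [3.139, -0.003, 0.013]
wrist_force: [0.7, -5.8, 3.6]
width: 0.0088
finger_force: 30.0
```

Emit:
{"name": "carry_out", "arguments": {"increments": [[255, [0, -2.9, 3.4], 0], [255, [0, -2.9, 3.4], 0], [255, [0, -5.5, 7.1], 0], [255, [0, -5.1, 7.3], 0], [255, [0, -4.7, 7.6], 0], [255, [0, -4.4, 7.8], 0], [255, [0, -3.9, 8], 0], [255, [0, 0, 0], 0]]}}

```text
time: 41.35
tool_pos: [0.5749, 0.084, 0.1255]
ee_rot: [3.139, -0.003, 0.014]
wrist_force: [2.9, -4.3, -1.5]
width: 0.0087
finger_force: 30.0
```

Emit:
{"name": "carry_out", "arguments": {"increments": [[255, [0, -3.6, 8.2], 0], [255, [0, -3.1, 8.4], 0], [255, [0, -1.4, 4.3], 0], [255, [0, -1.4, 4.3], 0], [255, [0, 0, 0], 0], [255, [0, 0, 0], 0], [255, [0, 0, 0], 0]]}}

```text
time: 42.05
tool_pos: [0.575, 0.0928, 0.1012]
ee_rot: [3.138, -0.004, 0.013]
wrist_force: [1.2, -6.1, 1.7]
width: 0.0091
finger_force: 30.0
```

Emit:
{"name": "carry_out", "arguments": {"increments": [[255, [0, -0.5, 1.7], 0], [255, [0, 0, 0], 0], [255, [0, 0, 0], 0]]}}

```text
time: 42.35
tool_pos: [0.5751, 0.0928, 0.1011]
ee_rot: [3.137, -0.005, 0.013]
wrist_force: [0.4, -6.4, 6.8]
width: 0.0087
finger_force: 30.0
```

Emit:
{"name": "carry_out", "arguments": {"increments": [[255, [0, 0.5, 1.5], 0], [255, [0, 0, 0], 0], [255, [0, 0, 0], 0]]}}

```text
time: 42.65
tool_pos: [0.5752, 0.0928, 0.101]
ee_rot: [3.138, -0.006, 0.013]
wrist_force: [-1.9, -6.0, 11.4]
width: 0.0095
finger_force: 30.0
```

Emit:
{"name": "carry_out", "arguments": {"increments": [[255, [0, 0, -3], 0], [190, [0, 0, 0], 0], [180, [0, 0, 0], 0], [170, [0, 0, 0], 0], [170, [0, 0, -20], 0], [170, [0, 0, -40], 0], [170, [0, 0, -40], 0], [170, [0, 0, 0], 0]]}}

```text
time: 43.45
tool_pos: [0.5765, 0.0955, 0.2071]
ee_rot: [-3.14, -0.013, 0.015]
wrist_force: [-0.2, -0.4, 0.6]
width: 0.0311
finger_force: 0.0
```

Emit:
{"name": "carry_out", "arguments": {"increments": [[170, [-40, -20, 0], 0], [170, [-40, -20, 0], 0], [170, [-40, -20, 0], 0], [170, [-40, -20, 0], 0], [170, [0, 0, 0], 0], [170, [0, 0, 0], 0]]}}

```text
time: 44.05
tool_pos: [0.4117, 0.1728, 0.1993]
ee_rot: [-3.141, -0.0, 0.016]
wrist_force: [0.3, 0.3, -0.8]
width: 0.031
finger_force: 0.0
```

```bash
python3 - <<'E'
from h import *
to(0,0,0)
s,cs=snap('scene','s20');t,ct=snap('top','t20');cup(ct,t,(13,13))
s0,_=ld('scene0');t0,_=ld('top0')
def red(im,b):
    h=cv2.cvtColor(im,cv2.COLOR_BGR2HSV);m=cv2.inRange(h,(0,120,60),(8,255,255))|cv2.inRange(h,(172,120,60),(180,255,255));x0,x1,y0,y1=b
    v,u=np.where(m[y0:y1,x0:x1]);return (u.min()+x0,u.max()+x0,v.min()+y0,v.max()+y0,round(u.mean()+x0,1),round(v.mean()+y0,1))
print('handle scene',red(s0,(265,330,245,300)),red(s,(265,330,245,300)),'top',red(t0,(248,275,205,268)),red(t,(248,275,205,268)))
d=lambda a,b,x0,x1,y0,y1:np.abs(a[y0:y1,x0:x1].astype(int)-b[y0:y1,x0:x1]).mean().round(1)
print('bottle',d(t,t0,190,225,145,180),'brush',d(t,t0,220,295,292,330))
h=cv2.cvtColor(s,cv2.COLOR_BGR2HSV);m=cv2.inRange(h,(50,120,40),(75,255,255));k=np.zeros_like(m);k[120:230,380:470]=m[120:230,380:470]
c_,_=cv2.findContours(k,cv2.RETR_EXTERNAL,cv2.CHAIN_APPROX_NONE);print(cv2.approxPolyDP(max(c_,key=cv2.contourArea),2,True)[:,0].tolist())
dark(t,ct,(265,420,195,280),.02)
E
```

```text
t 44.0 pos [411.7 172.8 199.3] rpy [-180.    -0.     0.9] w 31.0 ff 0.0 F [ 0.3  0.3 -0.8]
  shift [-414.5  166.1  199.2] twist None
cup ((554.748779296875, -150.18592834472656), (100.00480651855469, 52.27663803100586), 0.04943402484059334) bb [ 504.72577 -176.2811 ] [ 604.7737  -124.02432]Traceback (most recent call last):
  File "<stdin>", line 8, in <module>
  File "<stdin>", line 7, in red
    return umr_minimum(a, axis, None, out, keepdims, initial, where)
ValueError: zero-size array to reduction operation minimum which has no identity
```

Emit:
{"name": "carry_out", "arguments": {"increments": [[170, [0, 0, -40], 0], [170, [-10, 45, 0], 0], [170, [-10, 45, 0], 0], [170, [-10, 45, 0], 0], [170, [-10, 45, 0], 0], [170, [-10, 45, 0], 0], [170, [-10, 45, 0], 0], [170, [-10, 45, 0], 0]]}}

```text
time: 44.95
tool_pos: [0.3465, -0.1466, 0.2397]
ee_rot: [3.141, -0.0, 0.012]
wrist_force: [0.3, -0.7, 0.0]
width: 0.0314
finger_force: 0.0
```

Emit:
{"name": "carry_out", "arguments": {"increments": [[170, [-10, 45, 0], 0], [170, [-15, 45, 0], 0], [170, [-15, 45, 0], 0], [170, [-15, 40, 0], 0], [170, [0, 30, 0], 0], [170, [0, 0, 0], 0], [170, [0, 0, 0], 0], [170, [0, 0, 0], 0]]}}

```text
time: 45.75
tool_pos: [0.2948, -0.3492, 0.2396]
ee_rot: [-3.141, 0.0, 0.014]
wrist_force: [0.9, 0.4, -0.2]
width: 0.0312
finger_force: 0.0
```

```bash
cat > fin.py <<'E'
from h import *
to(0,0,0)
s,cs=snap('scene','s21');t,ct=snap('top','t21');cup(ct,t,(13,13))
s0,_=ld('scene0');t0,_=ld('top0')
def red(im,b):
    h=cv2.cvtColor(im,cv2.COLOR_BGR2HSV);m=cv2.inRange(h,(0,120,60),(8,255,255))|cv2.inRange(h,(172,120,60),(180,255,255));x0,x1,y0,y1=b
    v,u=np.where(m[y0:y1,x0:x1]);return (u.min()+x0,u.max()+x0,v.min()+y0,v.max()+y0,round(u.mean()+x0,1),round(v.mean()+y0,1)) if len(u) else None
print('handle scene',red(s0,(265,330,245,300)),red(s,(265,330,245,300)),'top',red(t0,(248,275,205,268)),red(t,(248,275,205,268)))
d=lambda a,b,x0,x1,y0,y1:np.abs(a[y0:y1,x0:x1].astype(int)-b[y0:y1,x0:x1]).mean().round(1)
print('bottle',d(t,t0,190,225,145,180),'brush',d(t,t0,220,295,292,330))
h=cv2.cvtColor(s,cv2.COLOR_BGR2HSV);m=cv2.inRange(h,(50,120,40),(75,255,255));k=np.zeros_like(m);k[120:230,380:470]=m[120:230,380:470]
c_,_=cv2.findContours(k,cv2.RETR_EXTERNAL,cv2.CHAIN_APPROX_NONE);print([cv2.approxPolyDP(q,2,True)[:,0].tolist() for q in c_ if cv2.contourArea(q)>50])
dark(t,ct,(265,420,195,280),.02)
E
python3 fin.py
```

```text
t 45.8 pos [ 294.8 -349.2  239.6] rpy [-180.     0.     0.8] w 31.2 ff 0.0 F [ 0.9  0.4 -0.2]
  shift [-289.8 -353.2  239.9] twist None
cup ((564.9129638671875, -139.95126342773438), (102.28055572509766, 31.83013916015625), 0.04412207007408142) bb [ 513.76227 -155.82695] [ 616.06555 -123.99873]
handle scene (np.int64(275), np.int64(310), np.int64(260), np.int64(283), np.float64(291.9), np.float64(271.8)) (np.int64(275), np.int64(310), np.int64(260), np.int64(283), np.float64(292.0), np.float64(271.8)) top (np.int64(252), np.int64(272), np.int64(215), np.int64(257), np.float64(257.4), np.float64(235.6)) (np.int64(252), np.int64(272), np.int64(215), np.int64(257), np.float64(257.3), np.float64(235.5))
bottle 2.5 brush 2.5
[[[409, 170], [392, 179], [390, 202], [406, 193], [408, 186], [404, 183], [406, 180], [409, 182]]]
```

```bash
python3 - <<'E'
from h import *
for f in('t18','t20','t21'):
    t,c=ld(f);h=cv2.cvtColor(t,cv2.COLOR_BGR2HSV);m=cv2.inRange(h,(8,120,80),(24,255,255));m[:190]=0;m[300:]=0;m[:,:340]=0;m[:,460:]=0
    cs,_=cv2.findContours(m,cv2.RETR_EXTERNAL,cv2.CHAIN_APPROX_NONE)
    for k in cs:
        if cv2.contourArea(k)>15:
            P=np.array([onz(c,u,v,.046)[:2]*1000 for u,v in k[:,0]]);print(f,cv2.boundingRect(k),cv2.contourArea(k),P.min(0).round(),P.max(0).round())
    if f=='t21': cv2.imwrite('pics/x.png',cv2.resize(t[190:300,330:450],None,fx=4,fy=4))
for f in('s18','s21'):
    t,c=ld(f);h=cv2.cvtColor(t,cv2.COLOR_BGR2HSV);m=cv2.inRange(h,(8,120,80),(24,255,255));m[:190]=0;m[310:]=0;m[:,:330]=0;m[:,450:]=0;v,u=np.where(m);print(f,u.min(),u.max(),v.min(),v.max(),len(u))
E
```

```text
t18 (353, 222, 6, 5) 18.5 [ 602. -133.] [ 611. -122.]
t18 (346, 206, 43, 64) 1360.5 [ 505. -201.] [ 648. -106.]
t20 (346, 206, 43, 64) 1344.0 [ 505. -201.] [ 648. -106.]
t21 (340, 202, 41, 64) 975.0 [ 514. -183.] [657. -92.]
s18 330 377 229 275 794
s21 333 371 231 274 194
```

The disturbance has just happened: between the last two pictures the cup shifted about (+9, +19) mm under the tray. I'll put it back.

Emit:
{"name": "carry_out", "arguments": {"increments": [[170, [0, -45, 0], 0], [170, [0, -45, 0], 0], [170, [0, -45, 0], 0], [170, [20, -40, 0], 0], [170, [45, 0, 0], 0], [170, [45, 0, 0], 0], [170, [45, 0, 0], 0], [170, [45, 0, 0], 0]]}}

```text
time: 46.65
tool_pos: [0.494, -0.1699, 0.2405]
ee_rot: [3.141, -0.002, 0.017]
wrist_force: [-0.1, -0.1, 0.5]
width: 0.0311
finger_force: 0.0
```

Emit:
{"name": "carry_out", "arguments": {"increments": [[150, [45, 0, 0], -8.2], [150, [0, 0, 0], -8.2], [150, [0, 0, 0], -8.2], [150, [0, 0, 0], -8.2], [150, [0, 0, 0], -8.2], [150, [0, 0, 0], -8.2], [150, [0, 0, 0], -8.2], [150, [0, 0, 0], -8.2]]}}

```text
time: 47.45
tool_pos: [0.5372, -0.1698, 0.2403]
ee_rot: [3.141, 0.0, 1.167]
wrist_force: [-0.7, -0.1, -0.9]
width: 0.0391
finger_force: 0.0
```

Emit:
{"name": "carry_out", "arguments": {"increments": [[150, [0, 0, 0], -8.2], [150, [0, 0, 0], -8.2], [150, [0, 0, 0], -8.2], [150, [0, 0, 40], 0], [150, [0, 0, 30], 0], [150, [0, 0, 0], 0], [150, [0, 0, 0], 0], [150, [0, 0, 0], 0]]}}

```text
time: 48.25
tool_pos: [0.5384, -0.1711, 0.1725]
ee_rot: [3.138, 0.002, 1.589]
wrist_force: [0.5, 0.0, 0.6]
width: 0.0387
finger_force: 0.0
```

```bash
cat > cm.py <<'E'
from h import *
import sys
def meas(f,zr=.046,zl=.07):
    to(577,-188.2,140,91.6)
    im,c=snap('wrist',f);h=cv2.cvtColor(im,cv2.COLOR_BGR2HSV);m=cv2.inRange(h,(8,100,60),(24,255,255));m[330:]=0
    cs,_=cv2.findContours(m,cv2.RETR_EXTERNAL,cv2.CHAIN_APPROX_NONE);k=max(cs,key=cv2.contourArea);k2=np.zeros_like(m);cv2.drawContours(k2,[k],-1,255,-1)
    rows=[(r,*(np.where(k2[r])[0][[0,-1]])) for r in range(100,330,6) if k2[r].any()]
    w=max(b-a for _,a,b in rows);last=max(r for r,a,b in rows if b-a>.8*w);r0=[r for r in rows if r[2]-r[1]>.8*w]
    e=[(a,b) for r,a,b in r0]; print('edges x',[(r,onz(c,a-.5,r,zr)[0].round(4),onz(c,b+.5,r,zr)[0].round(4)) for r,a,b in r0])
    a,b=r0[-1][1:];lug=[r for r in rows if r[0]>last+8];lm=np.mean([(x+y)/2 for _,x,y in lug]);print('lug px',lug)
    P=[]
    for u in range(a+15,b-15,4):
        if abs(u-lm)<35: continue
        P.append(onz(c,u,np.where(k2[:,u])[0].max()+.5,zr)[:2]*1000)
    vx,vy,x,y=cv2.fitLine(np.array(P,np.float32),cv2.DIST_HUBER,0,.1,.1).ravel();print('rim -y: yaw',np.degrees(np.arctan(vy/vx)),'at',x,y)
    if lug: print('lug top centre',[onz(c,(x+y)/2,r,zl)[:2].round(4) for r,x,y in lug])
    return im,c
E
python3 - <<'E'
from cm import *
meas('w22')
E
```

```text
t 48.2 pos [ 538.4 -171.1  172.5] rpy [1.798e+02 1.000e-01 9.110e+01] w 38.7 ff 0.0 F [0.5 0.  0.6]
  shift [-17.8  38.2  32.7] twist -0.5
edges x [(172, np.float64(0.5121), np.float64(0.6556)), (178, np.float64(0.5121), np.float64(0.6552)), (184, np.float64(0.512), np.float64(0.6558)), (190, np.float64(0.512), np.float64(0.6554)), (196, np.float64(0.512), np.float64(0.656)), (202, np.float64(0.512), np.float64(0.6557))]
lug px [(214, np.int64(360), np.int64(385)), (220, np.int64(360), np.int64(385)), (226, np.int64(362), np.int64(385)), (232, np.int64(366), np.int64(384)), (238, np.int64(368), np.int64(383))]
rim -y: yaw -0.45661813 at 574.8973 -158.03781
lug top centre [array([ 0.5799, -0.1579]), array([ 0.5802, -0.1631]), array([ 0.5813, -0.1683]), array([ 0.5829, -0.1736]), array([ 0.5836, -0.179 ])]
```

The cup centre is now at about (584,-123) with yaw ≈ 0. I'll grip the lug and carry it back (-7.5, -17.4).

Emit:
{"name": "carry_out", "arguments": {"increments": [[150, [0.5, 25, 10], 0], [150, [0, 20.5, 20], 0], [150, [0, 0, 35], 0], [150, [0, 0, 35], 0], [150, [0, 0, 22], 0], [150, [0, 0, 10], 0], [150, [0, 0, 0], 0], [150, [0, 0, 0], 0]]}}

```text
time: 49.1
tool_pos: [0.5841, -0.1703, 0.04]
ee_rot: [3.138, 0.001, 1.588]
wrist_force: [-0.7, 0.0, 0.1]
width: 0.0387
finger_force: 0.0
```

Emit:
{"name": "carry_out", "arguments": {"increments": [[200, [0, 0, 0], 0], [230, [0, 0, 0], 0], [255, [0, 0, 0], 0], [255, [0, 0, 0], 0], [255, [0, 0, 0], 0], [255, [0, 0, 0], 0], [255, [0, 0, 0], 0]]}}

```text
time: 49.8
tool_pos: [0.5835, -0.1701, 0.0388]
ee_rot: [3.14, 0.001, 1.588]
wrist_force: [0.3, -0.6, 4.7]
width: 0.0156
finger_force: 30.0
```

```bash
python3 - <<'E'
from cm import *
meas('w23')
E
```

```text
t 49.8 pos [ 583.5 -170.1   38.8] rpy [179.9   0.   91. ] w 15.6 ff 30.0 F [ 0.3 -0.6  4.7]
  shift [ -18.1   -6.6 -101.2] twist -0.6
edges x [(202, np.float64(0.513), np.float64(0.6555)), (208, np.float64(0.5127), np.float64(0.6553)), (214, np.float64(0.513), np.float64(0.6551)), (220, np.float64(0.5128), np.float64(0.6555)), (226, np.float64(0.5125), np.float64(0.6553)), (232, np.float64(0.5128), np.float64(0.6557)), (238, np.float64(0.5125), np.float64(0.6555)), (244, np.float64(0.5128), np.float64(0.6554)), (250, np.float64(0.5126), np.float64(0.6552))]
lug px [(262, np.int64(310), np.int64(339)), (268, np.int64(309), np.int64(340)), (274, np.int64(309), np.int64(340)), (280, np.int64(309), np.int64(340)), (286, np.int64(309), np.int64(340)), (292, np.int64(309), np.int64(340)), (298, np.int64(309), np.int64(339)), (304, np.int64(309), np.int64(339)), (310, np.int64(311), np.int64(337))]
rim -y: yaw -0.14023101 at 594.5967 -157.71642
lug top centre [array([ 0.5837, -0.1533]), array([ 0.5838, -0.1564]), array([ 0.5838, -0.1595]), array([ 0.5839, -0.1626]), array([ 0.5839, -0.1658]), array([ 0.584, -0.169]), array([ 0.5838, -0.1723]), array([ 0.5839, -0.1755]), array([ 0.5839, -0.1788])]
```

Emit:
{"name": "carry_out", "arguments": {"increments": [[255, [0, 0, -2], 0], [255, [0, 0, -2], 0], [255, [-5, -2, 0], 0], [255, [-6, -2.5, 0], 0], [255, [-6.6, -2.9, 0], -0.6], [255, [0, 0, 0], 0], [255, [0, 0, 2], 0], [255, [0, 0, 2], 0]]}}

```text
time: 50.65
tool_pos: [0.5757, -0.1877, 0.0388]
ee_rot: [3.141, 0.001, 1.599]
wrist_force: [-3.7, 1.0, 9.2]
width: 0.0161
finger_force: 29.9
```

Emit:
{"name": "carry_out", "arguments": {"increments": [[255, [0, 0, 0.3], 0], [255, [0, 0, 0], 0], [200, [0, 0, 0], 0], [150, [0, 0, 0], 0], [150, [0, 0, 0], 0], [150, [0, 0, 0], 0]]}}

```text
time: 51.25
tool_pos: [0.5756, -0.1873, 0.037]
ee_rot: [-3.141, -0.0, 1.599]
wrist_force: [0.4, 0.3, -1.1]
width: 0.0382
finger_force: 0.0
```

```bash
python3 - <<'E'
from cm import *
im,c=meas('w24')
h=cv2.cvtColor(im,cv2.COLOR_BGR2HSV);org=cv2.inRange(h,(8,120,80),(24,255,255))
P=[]
for u in range(300,420,6): P.append(onz(c,u,np.where(org[:300,u])[0].min()-.5,.084)[:2]*1000)
print('lip',np.median(P,0))
E
```

```text
t 51.2 pos [ 575.6 -187.3   37. ] rpy [-180.    -0.    91.6] w 38.2 ff 0.0 F [ 0.4  0.3 -1.1]
  shift [  -0.9    1.3 -103. ] twist 0.0
edges x [(160, np.float64(0.5035), np.float64(0.646)), (166, np.float64(0.5038), np.float64(0.6464)), (172, np.float64(0.5036), np.float64(0.6462)), (178, np.float64(0.5039), np.float64(0.6461)), (184, np.float64(0.5038), np.float64(0.6464)), (190, np.float64(0.5041), np.float64(0.6463)), (196, np.float64(0.5039), np.float64(0.6467)), (202, np.float64(0.5042), np.float64(0.6465)), (208, np.float64(0.504), np.float64(0.6469)), (214, np.float64(0.5043), np.float64(0.6467)), (220, np.float64(0.5041), np.float64(0.6466)), (226, np.float64(0.5045), np.float64(0.647)), (232, np.float64(0.5042), np.float64(0.6469)), (238, np.float64(0.5046), np.float64(0.6473)), (244, np.float64(0.5049), np.float64(0.6471)), (250, np.float64(0.5046), np.float64(0.647))]
lug px [(262, np.int64(310), np.int64(339)), (268, np.int64(309), np.int64(340)), (274, np.int64(309), np.int64(340)), (280, np.int64(309), np.int64(340)), (286, np.int64(309), np.int64(340)), (292, np.int64(309), np.int64(340)), (298, np.int64(309), np.int64(340)), (304, np.int64(309), np.int64(340)), (310, np.int64(310), np.int64(339))]
rim -y: yaw 1.1321766 at 577.87964 -175.36044
lug top centre [array([ 0.5758, -0.1699]), array([ 0.5759, -0.173 ]), array([ 0.576, -0.176]), array([ 0.576 , -0.1791]), array([ 0.5761, -0.1823]), array([ 0.5762, -0.1854]), array([ 0.5763, -0.1886]), array([ 0.5764, -0.1919]), array([ 0.5765, -0.1951])]
lip [ 588.07353919 -119.69585066]
```

Emit:
{"name": "carry_out", "arguments": {"increments": [[150, [0, 0, -15], 0], [150, [0, 0, -35], 0], [150, [0, 0, -40], 0], [150, [0, 0, -40], 0], [150, [0, 0, -40], 0], [150, [0, 0, -30], 0], [150, [0, -40, 0], 0], [150, [0, -45, 0], 0]]}}

```text
time: 52.1
tool_pos: [0.4912, -0.1902, 0.2396]
ee_rot: [3.138, 0.002, 1.6]
wrist_force: [-0.9, -0.7, 0.0]
width: 0.0385
finger_force: 0.0
```

Emit:
{"name": "carry_out", "arguments": {"increments": [[150, [-20, -45, 0], 0], [150, [-30, -45, 0], 0], [150, [-40, -45, 0], 0], [150, [-40, -30, 0], 0], [150, [-30, 0, 0], 0], [150, [0, 0, 0], 0], [150, [0, 0, 0], 0], [150, [0, 0, 0], 0]]}}

```text
time: 52.9
tool_pos: [0.3414, -0.3442, 0.2381]
ee_rot: [3.141, 0.0, 1.6]
wrist_force: [0.2, 0.5, 0.2]
width: 0.0385
finger_force: 0.0
```

```bash
python3 fin.py; python3 - <<'E'
from h import *
t,c=ld('t21');h=cv2.cvtColor(t,cv2.COLOR_BGR2HSV);m=cv2.inRange(h,(8,120,80),(24,255,255));m[:190]=0;m[300:]=0;m[:,:340]=0;m[:,460:]=0
cs,_=cv2.findContours(m,cv2.RETR_EXTERNAL,cv2.CHAIN_APPROX_NONE);k=max(cs,key=cv2.contourArea);P=np.array([onz(c,u,v,.046)[:2]*1000 for u,v in k[:,0]]);print(P.min(0),P.max(0))
hh=h[208:268,352:394]; b=(hh[...,2]<75).astype(np.uint8);n,_,st,ce=cv2.connectedComponentsWithStats(b);print([(st[i].tolist(),ce[i].round().tolist()) for i in range(1,n)])
E
```

```text
t 52.9 pos [ 341.4 -344.2  238.1] rpy [180.    0.   91.7] w 38.5 ff 0.0 F [0.2 0.5 0.2]
  shift [ 354.1 -331.3  237.8] twist None
cup ((555.8843383789062, -151.2493438720703), (102.27030181884766, 49.87356185913086), 0.053919143974781036) bb [ 504.72577 -176.19576] [ 607.04095 -126.32717]
handle scene (np.int64(275), np.int64(310), np.int64(260), np.int64(283), np.float64(291.9), np.float64(271.8)) (np.int64(275), np.int64(310), np.int64(260), np.int64(283), np.float64(291.9), np.float64(271.8)) top (np.int64(252), np.int64(272), np.int64(215), np.int64(257), np.float64(257.4), np.float64(235.6)) (np.int64(252), np.int64(272), np.int64(215), np.int64(257), np.float64(257.3), np.float64(235.5))
bottle 3.5 brush 3.5
[[[409, 170], [392, 179], [390, 202], [405, 195], [408, 186], [404, 183], [407, 180], [409, 182]]]
dark 358 248 39.0 [ 0.552 -0.134]
dark 359 225 81.5 [ 0.607 -0.137]
[ 504.63419711 -201.24237147] [ 648.13570533 -105.99870246]
[([22, 1, 1, 21, 21], [22.0, 11.0]), ([2, 8, 11, 19, 107], [6.0, 16.0]), ([22, 23, 1, 5, 5], [22.0, 25.0]), ([25, 27, 1, 4, 4], [25.0, 28.0]), ([27, 33, 3, 1, 3], [28.0, 33.0]), ([31, 33, 2, 1, 2], [32.0, 33.0]), ([2, 37, 8, 8, 53], [5.0, 41.0]), ([23, 41, 1, 11, 11], [23.0, 46.0]), ([23, 54, 1, 1, 1], [23.0, 54.0]), ([23, 56, 1, 3, 3], [23.0, 57.0])]
```

```bash
python3 -c "
from bench import robot
print(robot.close_job())"
```

```text
the job is handed in; nothing more can be done
None
```

The job is handed in at about 53 s: all four feet are in the cup, the scraper hangs level by hole_a, the tray is flat again, and the cup, knocked aside once near the end, is back under the lip; the hand-in returned no verdict.

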